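# Test a friction lid, put the spices away and shut both caddies

## Robot

A 6-joint arm with a two-finger parallel gripper is mounted at the origin on a cart in front of the work surface, level with it; the furniture and walls round the work are solid. World frame = base frame: x ahead of the robot, y to its left, z up, the work surface at z = 0. Lengths are in m, angles in rad, forces in N, time in s.
With the tool pointing down it reaches from about 0.275 to 0.825 m from the base axis. Payload 5.2 kg.
Tool frame: the origin (TCP) lies between the finger pads; the fingertips stand 25 mm ahead of it and the grasp point (between the pads) lies 6 mm ahead of it; z points along the fingers, y is the line along which they close (so a half turn about z gives the same grasp; the last joint's range is limited). The gripper opens to 93 mm and grips with 3 to 60 N. Pads are 15 mm wide; open, the fingers measure 128 mm over their backs; the gripper's body (75 mm by 188 mm) begins 65 mm behind the grasp point.
Start: joints at [0.914, 0.259, 1.535, -0, 1.348, -0.203], TCP at [0.241, 0.494, 0.244] pointing down, gripper open.
Joint ranges: [-3.14, 3.14], [-0.91, 2.08], [0.19, 2.58], [-1.22, 4.36], [0.22, 2.71], [-3.12, 3.12]. Speed limits (rad/s): [2.57, 2.57, 3.14, 3.14, 3.14, 3.14].

## Interface

Orientations are given as a 3x3 rotation matrix whose columns are the frame's x, y, z axes.
In Python, from station import ctrl gives the robot as it stands. The module is installed in compiled form; this text tells all that it offers.
- The arm moves only by the shell command python3 -m inch 'ROWS' [FORCE]. ROWS is JSON, a list of rows, each an object with "travel": the shift along the world's x, y, z in m, a list of three; "angular": the turn, a rotation vector about the world's x, y, z in rad, a list of three; "grip": the finger opening in m, from 0 to 0.093. A call has 1 to 10 rows; each row is the pose to reach, as a shift and turn from the pose commanded when the call began; what a row does not reach only later rows make up. A row lasts 1/12 s, in which the tool goes at most 41.7 mm and 7.16 degrees, less where a joint would pass 70% of its speed; a pose out of reach is approached as far as the arm can. A call with a gripper value outside its range is refused whole. The fingers move at their own pace and stop on an object; FORCE is the grip in N (left out, the last holds). Time passes only in rows, so rows that repeat a pose let the fingers close. It gives the time, the measured TCP pose, the force, the opening and the grip force at its end, in the units of the state.
- ctrl.get_obs(): the state, without advancing time (a new reading comes with each control period).
- ctrl.read_camera(name): name is "scene" or "top"; returns a dict with "image" (420x560x3 uint8, red, green, blue), "mtx" (3x3 intrinsics, pixels), "camera_from_world" (4x4, takes a point from world to camera coordinates). Camera axes: x right, y up, looking along -z (the intrinsics and any distortion apply to the point x, -y, -z); pixel columns grow to the right and rows downward; lengths in m; the calibration is good to about 2 mm. A picture is of the moment at which its call begins. There is no depth.
- ctrl.close_job(): hands the job in; it is judged then, once.
The state is a dict: "clock": time; "q": joint angles; "joint_vel": joint speeds; "joint_efforts": joint torques, N m; "tcp_pos": TCP position; "eef_rot": TCP orientation; "ft_force": force on the tool from outside, world axes, zero at the start; "moment": the same for the moment, N m; "finger_gap": finger opening in m; "grasp_force": force on a finger pad.
Only numpy, scipy, OpenCV 4.12 (cv2) and the standard library are available. Lean on these libraries where they do the work, as an engineer would, in place of code of your own. Each camera call takes 0.05 s, during which the arm holds its last target. There are 200 camera calls.

## Task

The hinge of the shut spice caddy has just been tightened: lift its lid about halfway to upright, let go of it for two seconds to see that it stays there by itself, and then open it far enough to load the caddy. Stand every square tin upright in that caddy and every round pot upright in the other caddy, whose lid is leaning open (the cells need not all be filled, and one may get knocked aside meanwhile). Only when all are in, tip the leaning lid forward just past upright and let it swing shut by its own weight, and bring the tightened lid down until it is fully shut as well; leave the other things on the worktop alone.

Things in the scene. Friction and masses are not known exactly. Their poses are not given: they have to be found in the camera images.
- clamp_caddy: The caddy for the tins, that is shut at the start; black clamp drums on both ends of its hinge. A stainless box fixed to the worktop, 148 (x) x 120 (y) x 70 (z) mm outside, 4 mm walls and floor; a 32 mm high divider makes a front and a back cell, each 68 (x) x 112 (y) mm, centred at x = -36 and 36 mm; origin: centre of its underside; front at its own -x, hinge along y at the top of its +x side.
- clamp_caddy_lid (a joint): Angle of the tightened lid, rad, 0 = shut flat on the box, pi/2 = upright, 1.9 = stop, leaning back open. Lid plate 148 x 120 x 4 mm, 0.16 kg; the hinge has a friction of about 0.3 N m, so the lid stays where it is left at any angle (about 2.5 N at the bar moves it).
- clamp_caddy_bar (a point): Middle of the pull bar of the tightened lid, a round 12 mm bar parallel to the hinge, 100 mm long (92 mm clear between its two arms), in the plane of the plate 40 mm beyond its free edge and 190 mm from the hinge axis; it moves with the lid and its centre is 72 mm high when shut, above the worktop in front of the box.
- clamp_caddy_hinge (a point): Middle of the hinge axis of the tightened lid, top of the box's +x side, 70 mm high; axes as the box's.
- plain_caddy: The pot caddy, whose lid leans back open at the start; plain hinge without drums. A stainless box fixed to the worktop, 148 (x) x 120 (y) x 70 (z) mm outside, 4 mm walls and floor; a 32 mm high divider makes a front and a back cell, each 68 (x) x 112 (y) mm, centred at x = -36 and 36 mm; origin: centre of its underside; front at its own -x, hinge along y at the top of its +x side.
- plain_caddy_lid (a joint): Angle of the loose lid, rad, 0 = shut flat on the box, pi/2 = upright, 1.9 = stop, leaning back open. Lid plate 148 x 120 x 4 mm, 0.16 kg; the hinge is nearly frictionless: forward of upright the lid falls shut, behind it falls back onto its stop.
- plain_caddy_bar (a point): Middle of the pull bar of the loose lid, a round 12 mm bar parallel to the hinge, 100 mm long (92 mm clear between its two arms), in the plane of the plate 40 mm beyond its free edge and 190 mm from the hinge axis; it moves with the lid and its centre is 72 mm high when shut, above the worktop in front of the box.
- plain_caddy_hinge (a point): Middle of the hinge axis of the loose lid, top of the box's +x side, 70 mm high; axes as the box's.
- tin_1: Square steel spice tin with a flat slip lid, 50 x 50 x 45 mm, 0.13 kg, standing free; origin: centre of its underside, z up. Tins and pots stand in a row along y in front of a fixed film dispenser (90 mm high, its front at about x = 0.485 m, its opened flap behind up to 190 mm).
- tin_2: Another tin like tin_1. Absent in some starts.
- pot_1: Round steel spice pot with a screw lid, 50 mm across, 45 mm tall, 0.13 kg, standing free; origin: centre of its underside, z up. Absent in some starts.
- pot_2: Another pot like pot_1. Absent in some starts.
- brush: Pastry brush lying flat, 201 x 30 x 13 mm; a bystander, to be left where it is; origin: centre of its underside.
- dish: Small dip dish, 70 mm across, 19 mm high; a bystander, to be left where it is; origin: centre of its underside.
- peeler: Peeler lying flat, 170 x 25 x 18 mm; a bystander, to be left where it is; origin: centre of its underside.
- bowl: Small steel bowl, 105 mm across, 36 mm high; a bystander, to be left where it is; origin: centre of its underside.
- sauce_bottle: Squeeze bottle, 54 mm across, 170 mm tall; a bystander, to be left where it is; origin: centre of its underside.
- timer: Kitchen timer, 78 x 68 x 84 mm; a bystander, to be left where it is; origin: centre of its underside.
- bell: Counter bell, 84 mm across, 56 mm high; a bystander, to be left where it is; origin: centre of its underside.

How it is judged:
By the outcome, as a careful person would: the job done as asked, in the order asked, and still so for the second after the job is handed in, with the robot touching nothing.
Of tin_2, pot_1, pot_2 only 1 to 3 are there at a start; the rules pass over those that are not, and their reading is None.
At some moment in a run one of tin_1, tin_2, pot_1, pot_2 may be knocked a few centimetres aside while the robot is not near it.
It also fails if it takes over 210 s, if anything falls off the work surface, if the arm or the gripper's body presses on something with over 40 N, if the wrist force passes 120 N, or if a joint passes its speed limit or range.

## Working session

There is one attempt and no reset: what is moved stays moved. The work goes in short steps, Python scripts to look and compute and a shell command to move; the robot and the scene stay as the last step left them, time stands still between calls to the robot, and variables do not carry over. Pictures are saved under pics/ and viewed, at most 14 in all, crops included, and the job is handed in when it is done.

```bash
mkdir -p pics; cat > h.py <<'E'
import numpy as np, cv2
from station import ctrl
def shot(n,f=None):
    c=ctrl.read_camera(n)
    if f: cv2.imwrite('pics/'+f,c['image'][:,:,::-1])
    return c
def ray(c,uv):
    T=c['camera_from_world'];K=c['mtx'];R=T[:3,:3];o=-R.T@T[:3,3]
    d=np.linalg.inv(K)@np.array([uv[0],uv[1],1.]);d=R.T@(d*[1,-1,-1]);return o,d/np.linalg.norm(d)
def onz(c,uv,z):
    o,d=ray(c,uv);return o+d*(z-o[2])/d[2]
def proj(c,P):
    p=c['camera_from_world']@np.r_[P,1.];p=c['mtx']@(p[:3]*[1,-1,-1]);return p[:2]/p[2]
def tri(c1,u1,c2,u2):
    o1,d1=ray(c1,u1);o2,d2=ray(c2,u2)
    s=np.linalg.lstsq(np.c_[d1,-d2],o2-o1,rcond=None)[0];a=o1+s[0]*d1;b=o2+s[1]*d2
    return (a+b)/2,np.linalg.norm(a-b)
E
python3 - <<'E'
from h import *
for n in('scene','top'):
    c=shot(n,n+'0.png');T=c['camera_from_world'];print(n,c['mtx'].round(1).tolist(),(-T[:3,:3].T@T[:3,3]).round(3),T[:3,:3].round(2).tolist(),[k for k in c])
s=ctrl.get_obs();print({k:np.round(v,3).tolist() for k,v in s.items()})
E
```

```text
scene [[383.9, 0.0, 282.2], [0.0, 383.9, 210.7], [0.0, 0.0, 1.0]] [ 0.198 -0.619  0.978] [[0.88, -0.47, -0.01], [0.36, 0.67, 0.65], [-0.3, -0.58, 0.76]] ['image', 'mtx', 'camera_from_world']
top [[514.7, 0.0, 279.5], [0.0, 514.7, 207.8], [0.0, 0.0, 1.0]] [0.266 0.108 1.412] [[-0.13, -0.99, 0.0], [0.97, -0.12, 0.22], [-0.22, 0.03, 0.98]] ['image', 'mtx', 'camera_from_world']
{'clock': 0.1, 'q': [0.914, 0.259, 1.536, -0.0, 1.348, -0.203], 'joint_vel': [-0.001, -0.002, -0.004, -0.002, -0.002, -0.0], 'joint_efforts': [0.002, -43.821, -28.464, 0.072, 0.036, -0.0], 'tcp_pos': [0.241, 0.494, 0.243], 'eef_rot': [[-0.899, 0.438, -0.001], [0.438, 0.899, -0.001], [0.0, -0.002, -1.0]], 'ft_force': [0.609, -0.289, -0.176], 'moment': [-0.014, 0.005, 0.021], 'grasp_force': 0.0, 'finger_gap': 0.093}
```

View pics/scene0.png

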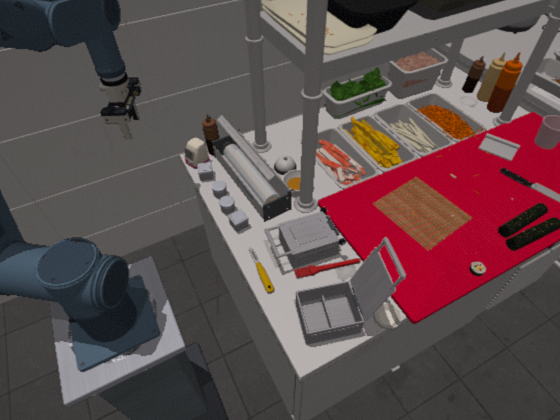

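View pics/top0.png

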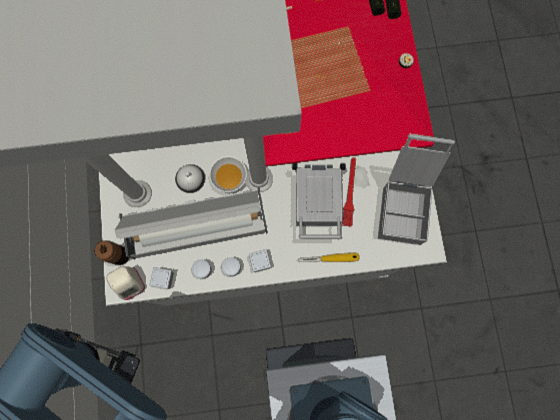

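The scene view has the shut caddy at about (305,240), the open one at (340,300), and the row of tins and pots at (205,172)–(238,220). In the top view the row is tin (160,277), pot (201,268), pot (231,266), tin (260,260). The clamp caddy is at (319,198) and the plain caddy at (406,213).

```bash
python3 - <<'E'
import cv2
a=cv2.imread('pics/top0.png')[145:310,95:455];cv2.imwrite('pics/topc.png',cv2.resize(a,None,fx=2.2,fy=2.2,interpolation=cv2.INTER_CUBIC))
a=cv2.imread('pics/scene0.png')[135:350,180:420];cv2.imwrite('pics/scc.png',cv2.resize(a,None,fx=2.75,fy=2.75,interpolation=cv2.INTER_CUBIC))
E
```

```text
(no output)
```

View pics/topc.png

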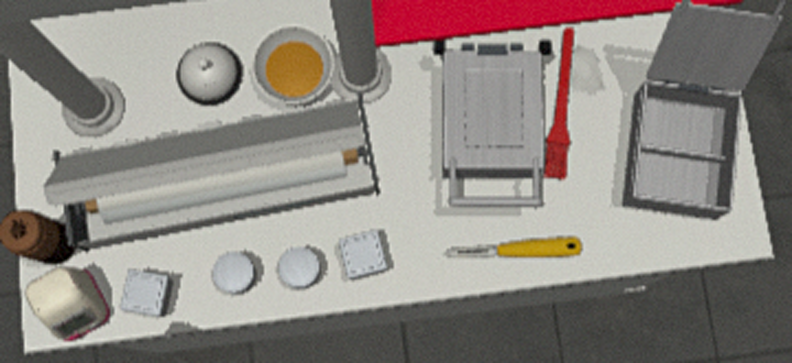

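View pics/scc.png

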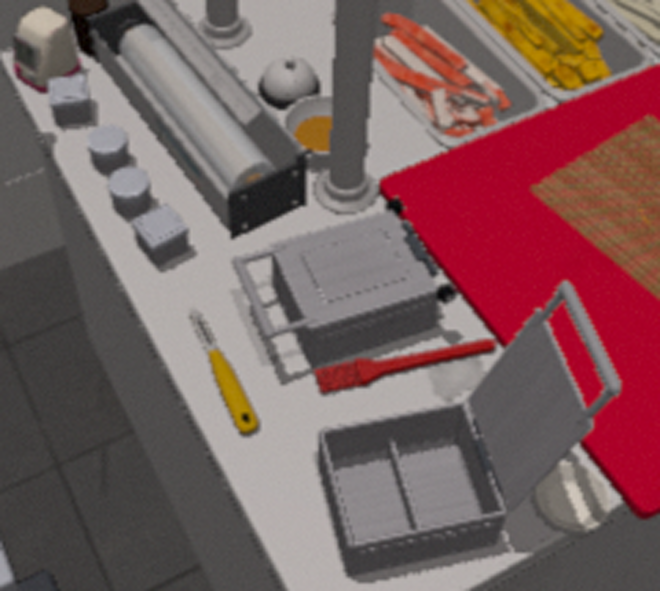

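```bash
python3 - <<'E'
from h import *
t=shot('top');s=shot('scene')
T=lambda x,y:(95+x/2.2,145+y/2.2)
S=lambda x,y:(180+x/2.75,135+y/2.75)
P={'drumL':((440,48),(396,205)),'drumR':((545,47),(446,293)),'barL':((450,203),(240,262)),'barR':((541,203),(277,330)),
'pFL':((625,205),(322,437)),'pFR':((727,215),(350,553)),'pBR':((739,93),(503,512)),'pBL':((637,88),(468,405)),
'pbarL':((684,2),(567,288)),'pbarR':((780,8),(615,388)),
'tinL':((147,289),(69,87)),'pot1':((235,270),(108,142)),'pot2':((299,266),(130,183)),'tinR':((362,252),(161,227)),
'peelA':((447,252),(193,315)),'peelB':((580,246),(250,425)),'brushA':((556,175),(320,380)),'brushB':((569,32),(492,345)),
'dispFR':((377,192),(234,232)),'dispFL':((80,247),(95,45))}
for k,(a,b) in P.items():
    p,e=tri(t,T(*a),s,S(*b));print(k,p.round(3),round(e,4))
E
```

```text
drumL [0.672 0.012 0.073] 0.0029
drumR [ 0.656 -0.116  0.072] 0.0004
barL [0.48  0.026 0.069] 0.005
barR [ 0.467 -0.081  0.085] 0.0103
pFL [ 0.458 -0.188  0.045] 0.0123
pFR [ 0.425 -0.306  0.054] 0.0038
pBR [ 0.567 -0.344  0.068] 0.0028
pBL [ 0.602 -0.228  0.049] 0.0137
pbarL [ 0.651 -0.252  0.24 ] 0.026
pbarR [ 0.626 -0.352  0.244] 0.0172
tinL [0.423 0.399 0.049] 0.0012
pot1 [0.433 0.294 0.038] 0.0019
pot2 [0.429 0.217 0.039] 0.0005
tinR [0.436 0.139 0.036] 0.0012
peelA [ 0.426  0.034 -0.003] 0.0031
peelB [ 0.413 -0.129  0.016] 0.0021
brushA [ 0.505 -0.114  0.011] 0.0003
brushB [ 0.692 -0.162  0.006] 0.0024
dispFR [0.514 0.112 0.01 ] 0.0027
dispFL [0.487 0.48  0.032] 0.0004
```

```bash
cat >> h.py <<'E'
def items(c,z=.045,dbg=None):
    # tins/pots in the row: top faces brighter-blue-grey than shade, cast at z
    im=c['image'].astype(int);r,b=im[...,0],im[...,2]
    m=((b-r>4)&(b>150)).astype(np.uint8)*255
    m=cv2.morphologyEx(m,cv2.MORPH_CLOSE,np.ones((3,3),np.uint8))
    if dbg: cv2.imwrite('pics/'+dbg,m)
    out=[]
    for q in cv2.findContours(m,cv2.RETR_EXTERNAL,cv2.CHAIN_APPROX_NONE)[0]:
        A=cv2.contourArea(q)
        if 150<A<900:
            (x,y),wh,a=cv2.minAreaRect(q);p=onz(c,(x,y),z)
            bx=cv2.boxPoints(((x,y),wh,a));e=onz(c,bx[1],z)-onz(c,bx[0],z);f=onz(c,bx[2],z)-onz(c,bx[1],z)
            out.append((p[:2].round(4).tolist(),round(np.linalg.norm(e),4),round(np.linalg.norm(f),4),round(A/(wh[0]*wh[1]),2),round(np.degrees(np.arctan2(e[1],e[0]))%90,1),(round(x),round(y))))
    return out
E
python3 - <<'E'
from h import *
t=shot('top');s=shot('scene')
T=lambda x,y:(95+x/2.2,145+y/2.2)
S=lambda x,y:(180+x/2.75,135+y/2.75)
for k,a,z in [('drL',(440,48),.07),('drR',(545,47),.07),('barL',(450,203),.072),('barR',(541,204),.072),('pFL',(625,205),.07),('pFR',(727,215),.07),('pBR',(741,93),.07),('pBL',(637,87),.07),('post',(358,85),0)]:
    print(k,onz(t,T(*a),z).round(4))
for k,a,z in [('drL',(396,205),.07),('drR',(446,293),.07),('pFL',(320,433),.07),('pFR',(348,557),.07),('pBR',(504,512),.07),('pBL',(466,403),.07)]:
    print('s',k,onz(s,S(*a),z).round(4))
print('shelf',tri(t,(300,120),s,(310,52)))
for i in items(t,dbg='m.png'):print(i)
im=t['image'];print([im[int(v),int(u)].tolist() for u,v in[(160,277),(201,268),(260,260),(290,270)]])
E
```

```text
drL [0.6713 0.0125 0.07  ]
drR [ 0.6562 -0.1165  0.07  ]
barL [0.4773 0.0266 0.072 ]
barR [ 0.4623 -0.0813  0.072 ]
pFL [ 0.4486 -0.1814  0.07  ]
pFR [ 0.4212 -0.3004  0.07  ]
pBR [ 0.5676 -0.3459  0.07  ]
pBL [ 0.5913 -0.2207  0.07  ]
post [0.6565 0.1193 0.    ]
s drL [0.675  0.0144 0.07  ]
s drR [ 0.6561 -0.1153  0.07  ]
s pFL [ 0.4575 -0.1961  0.07  ]
s pFR [ 0.4195 -0.3141  0.07  ]
s pBR [ 0.5654 -0.3447  0.07  ]
s pBL [ 0.5992 -0.2351  0.07  ]
shelf (array([0.59964663, 0.02870141, 0.59001223]), np.float64(0.007907874648016438))
([0.0627, 0.1408], np.float64(0.0311), np.float64(0.0554), 0.56, np.float64(88.7), (276, 407))
([0.4218, 0.4049], np.float64(0.0481), np.float64(0.0472), 0.89, np.float64(74.4), (160, 277))
([0.4318, 0.2969], np.float64(0.0452), np.float64(0.045), 0.77, np.float64(82.7), (200, 268))
([0.4296, 0.2171], np.float64(0.0451), np.float64(0.0453), 0.77, np.float64(84.1), (230, 266))
([0.4341, 0.1394], np.float64(0.0481), np.float64(0.0474), 0.88, np.float64(7.8), (259, 260))
[[184, 189, 191], [185, 191, 191], [183, 188, 189], [202, 202, 195]]
```

```bash
python3 - <<'E'
import cv2,numpy as np
a=cv2.imread('pics/top0.png')[170:250,370:450];b=cv2.imread('pics/scene0.png')[270:350,290:370]
cv2.imwrite('pics/pc.png',np.hstack([cv2.resize(i,None,fx=5,fy=5,interpolation=cv2.INTER_CUBIC) for i in(a,b)]))
E
```

```text
(no output)
```

View pics/pc.png

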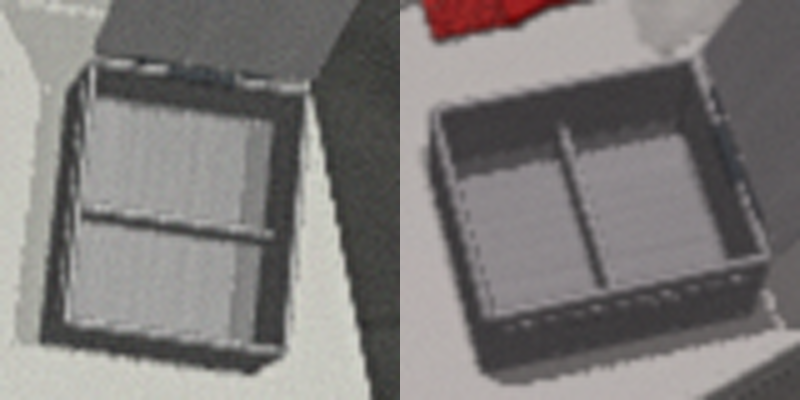

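The left half shows the rim in the top view at (92,62), (308,85), (283,352) and (66,324) in the crop; in the scene half it is at (32,105), (88,322), (368,260) and (295,60).

```bash
python3 - <<'E'
from h import *
t=shot('top');s=shot('scene')
A=np.array([(66,324),(283,352),(308,85),(92,62)])/5+[370,170]
B=np.array([(32,105),(88,322),(368,260),(295,60)])/5+[290,270]
print([tri(t,a,s,b)[0].round(3).tolist() for a,b in zip(A,B)])
C=[]
for c,X in((t,A),(s,B)):
    q=np.array([onz(c,u,.07)[:2] for u in X]);C.append(q);print(q.round(4).tolist(),q.mean(0).round(4))
q=(C[0]+C[1])/2;x=(q[2]+q[3]-q[0]-q[1])/2;y=(q[0]+q[3]-q[1]-q[2])/2
print(q.mean(0),np.linalg.norm(x),np.linalg.norm(y),np.degrees([np.arctan2(x[1],x[0]),np.arctan2(-y[0],y[1])]))
def cells(n,cc,yaw):
    R=np.array([[np.cos(yaw),-np.sin(yaw)],[np.sin(yaw),np.cos(yaw)]])
    for k,p in dict(front=(-.036,0),back=(.036,0),hinge=(.074,0),bar=(-.116,0)).items():print(n,k,(cc+R@p).round(4))
cells('plain',q.mean(0),np.radians(-14.5))
cy=np.arctan2(-(.6732-.6562),.0135+.1159);print(np.degrees(cy))
h=np.array([.6647,-.0512]);cells('clamp',h-.074*np.array([np.cos(cy),np.sin(cy)]),cy)
E
```

```text
[[0.457, -0.193, 0.073], [0.427, -0.306, 0.064], [0.568, -0.346, 0.067], [0.598, -0.234, 0.065]]
[[0.4562, -0.1936], [0.4269, -0.3046], [0.5684, -0.3454], [0.5959, -0.232]] [ 0.5119 -0.2689]
[[0.4597, -0.1924], [0.4257, -0.3085], [0.5649, -0.3468], [0.5974, -0.2357]] [ 0.5119 -0.2709]
[ 0.51188746 -0.26989034] 0.14517663480290985 0.11700924696753143 [-16.07797211 -15.25184842]
plain front [ 0.477  -0.2609]
plain back [ 0.5467 -0.2789]
plain hinge [ 0.5835 -0.2884]
plain bar [ 0.3996 -0.2408]
-7.484403523790917
clamp front [ 0.5556 -0.0369]
clamp back [ 0.627  -0.0463]
clamp hinge [ 0.6647 -0.0512]
clamp bar [ 0.4763 -0.0265]
```

```bash
python3 -m inch '[{"travel":[0.02,-0.04,0],"angular":[0,0,-0.1],"grip":0.04},{"travel":[0.04,-0.075,0],"angular":[0,0,-0.2],"grip":0.04},{"travel":[0.055,-0.11,0],"angular":[0,0,-0.3],"grip":0.04},{"travel":[0.07,-0.145,0],"angular":[0,0,-0.4],"grip":0.04},{"travel":[0.085,-0.18,0],"angular":[0,0,-0.5],"grip":0.04},{"travel":[0.1,-0.215,0],"angular":[0,0,-0.6],"grip":0.04},{"travel":[0.12,-0.25,0],"angular":[0,0,-0.7],"grip":0.04},{"travel":[0.135,-0.285,0],"angular":[0,0,-0.8],"grip":0.04},{"travel":[0.15,-0.32,0],"angular":[0,0,-0.9],"grip":0.04},{"travel":[0.15,-0.32,0],"angular":[0,0,-0.9],"grip":0.04}]' 15; python3 -m inch '[{"travel":[0.085,-0.2,-0.074],"angular":[0,0,-0.348],"grip":0.04},{"travel":[0.085,-0.2,-0.074],"angular":[0,0,-0.348],"grip":0.04},{"travel":[0.085,-0.2,-0.074],"angular":[0,0,-0.348],"grip":0.04},{"travel":[0.085,-0.2,-0.074],"angular":[0,0,-0.348],"grip":0.04},{"travel":[0.085,-0.2,-0.074],"angular":[0,0,-0.348],"grip":0.04},{"travel":[0.085,-0.2,-0.074],"angular":[0,0,-0.348],"grip":0.04},{"travel":[0.085,-0.2,-0.074],"angular":[0,0,-0.348],"grip":0.04},{"travel":[0.085,-0.2,-0.074],"angular":[0,0,-0.348],"grip":0.04}]'
```

```text
clock: 1.23
tcp_pos: [0.3939, 0.1689, 0.2439]
eef_rot: [[-0.204, 0.979, 0.002], [0.979, 0.204, -0.003], [-0.003, 0.001, -1.0]]
ft_force: [0.6, 0.9, 0.4]
finger_gap: 0.0403
grasp_force: 0.0
clock: 1.9
tcp_pos: [0.4759, -0.026, 0.1691]
eef_rot: [[0.133, 0.991, -0.002], [0.991, -0.133, 0.001], [0.001, -0.002, -1.0]]
ft_force: [-0.2, 0.7, -0.8]
finger_gap: 0.0402
grasp_force: 0.0
```

```bash
python3 -m inch '[{"travel":[0,0,-0.03],"angular":[0,0,0],"grip":0.04},{"travel":[0,0,-0.06],"angular":[0,0,0],"grip":0.04},{"travel":[0,0,-0.08],"angular":[0,0,0],"grip":0.04},{"travel":[0,0,-0.091],"angular":[0,0,0],"grip":0.04},{"travel":[0,0,-0.091],"angular":[0,0,0],"grip":0.04},{"travel":[0,0,-0.091],"angular":[0,0,0],"grip":0.04}]' 12; python3 -m inch '[{"travel":[0,0,0],"angular":[0,0,0],"grip":0.005},{"travel":[0,0,0],"angular":[0,0,0],"grip":0.005},{"travel":[0,0,0],"angular":[0,0,0],"grip":0.005},{"travel":[0,0,0],"angular":[0,0,0],"grip":0.005},{"travel":[0,0,0],"angular":[0,0,0],"grip":0.005},{"travel":[0,0,0],"angular":[0,0,0],"grip":0.005}]' 12; python3 - <<'E'
from h import *
t=shot('top');s=shot('scene')
a=t['image'][140:260,270:400];b=s['image'][190:310,250:380]
cv2.imwrite('pics/g1.png',cv2.resize(np.hstack([a,b])[:,:,::-1],None,fx=3,fy=3,interpolation=cv2.INTER_CUBIC))
x=np.array([.9914,-.1305]);h=np.array([.6647,-.0512]);b0=h-.19*x
for d in(15,30,45,60,75,90,100,106,109):
    a=np.radians(d);p=np.r_[h-.19*np.cos(a)*x,.072+.19*np.sin(a)];print(d,(p-np.r_[b0,.072]).round(4))
E
```

```text
clock: 2.4
tcp_pos: [0.4757, -0.0241, 0.079]
eef_rot: [[0.129, 0.992, -0.001], [0.992, -0.129, 0.001], [0.0, -0.001, -1.0]]
ft_force: [0.0, -0.6, 0.0]
finger_gap: 0.0402
grasp_force: 0.0
clock: 2.9
tcp_pos: [0.4723, -0.025, 0.0779]
eef_rot: [[0.13, 0.991, -0.008], [0.991, -0.13, 0.001], [0.0, -0.008, -1.0]]
ft_force: [-8.6, 0.3, 0.3]
finger_gap: 0.0115
grasp_force: 12.0
15 [ 0.0064 -0.0008  0.0492]
30 [ 0.0252 -0.0033  0.095 ]
45 [ 0.0552 -0.0073  0.1344]
60 [ 0.0942 -0.0124  0.1645]
75 [ 0.1396 -0.0184  0.1835]
90 [ 0.1884 -0.0248  0.19  ]
100 [ 0.2211 -0.0291  0.1871]
106 [ 0.2403 -0.0316  0.1826]
109 [ 0.2497 -0.0329  0.1796]
```

View pics/g1.png

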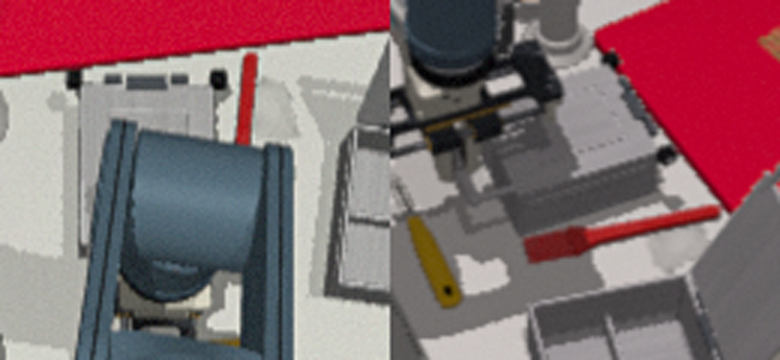

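The bar is gripped: the fingers enclose its middle, at about (470,170) in the right half of the picture. It sits 4 mm nearer than computed, so the arc shifts by −4 mm in x.

```bash
python3 -m inch '[{"travel":[-0.003,0,0.017],"angular":[0,0,0],"grip":0.005},{"travel":[-0.001,0,0.033],"angular":[0,0,0],"grip":0.005},{"travel":[0.002,-0.001,0.049],"angular":[0,0,0],"grip":0.005},{"travel":[0.007,-0.001,0.065],"angular":[0,0,0],"grip":0.005},{"travel":[0.014,-0.002,0.08],"angular":[0,0,0],"grip":0.005},{"travel":[0.021,-0.003,0.095],"angular":[0,0,0],"grip":0.005},{"travel":[0.03,-0.004,0.109],"angular":[0,0,0],"grip":0.005},{"travel":[0.04,-0.006,0.122],"angular":[0,0,0],"grip":0.005},{"travel":[0.051,-0.007,0.134],"angular":[0,0,0],"grip":0.005},{"travel":[0.051,-0.007,0.134],"angular":[0,0,0],"grip":0.005}]' 12; python3 -m inch '[{"travel":[0,0,0],"angular":[0,0,0],"grip":0.005},{"travel":[0,0,0],"angular":[0,0,0],"grip":0.005},{"travel":[0,0,0],"angular":[0,0,0],"grip":0.005},{"travel":[0,0,0],"angular":[0,0,0],"grip":0.005}]' 12
```

```text
clock: 3.83
tcp_pos: [0.5322, -0.0337, 0.2146]
eef_rot: [[0.131, 0.991, 0.01], [0.991, -0.131, -0.001], [-0.0, 0.01, -1.0]]
ft_force: [8.3, -1.3, -8.6]
finger_gap: 0.0112
grasp_force: 12.0
clock: 4.17
tcp_pos: [0.53, -0.0335, 0.2126]
eef_rot: [[0.131, 0.991, 0.006], [0.991, -0.131, -0.001], [-0.0, 0.006, -1.0]]
ft_force: [10.5, -1.2, -9.6]
finger_gap: 0.0113
grasp_force: 12.0
```

```bash
python3 -m inch '[{"travel":[0,0,0],"angular":[0,0,0],"grip":0.035},{"travel":[0,0,0],"angular":[0,0,0],"grip":0.035},{"travel":[0,0,0],"angular":[0,0,0],"grip":0.035},{"travel":[0,0,0.01],"angular":[0,0,0],"grip":0.035},{"travel":[0,0,0.03],"angular":[0,0,0],"grip":0.035},{"travel":[0,0,0.06],"angular":[0,0,0],"grip":0.035},{"travel":[0,0,0.06],"angular":[0,0,0],"grip":0.035},{"travel":[0,0,0.06],"angular":[0,0,0],"grip":0.035}]'
for i in 1 2 3; do python3 -m inch '[{"travel":[0,0,0],"angular":[0,0,0],"grip":0.035},{"travel":[0,0,0],"angular":[0,0,0],"grip":0.035},{"travel":[0,0,0],"angular":[0,0,0],"grip":0.035},{"travel":[0,0,0],"angular":[0,0,0],"grip":0.035},{"travel":[0,0,0],"angular":[0,0,0],"grip":0.035},{"travel":[0,0,0],"angular":[0,0,0],"grip":0.035},{"travel":[0,0,0],"angular":[0,0,0],"grip":0.035},{"travel":[0,0,0],"angular":[0,0,0],"grip":0.035},{"travel":[0,0,0],"angular":[0,0,0],"grip":0.035},{"travel":[0,0,0],"angular":[0,0,0],"grip":0.035}]' | head -2; done; python3 - <<'E'
from h import *
t=shot('top');s=shot('scene')
for i in items(t):print(i)
cv2.imwrite('pics/g2.png',cv2.resize(s['image'][130:350,180:420,::-1],None,fx=2.5,fy=2.5,interpolation=cv2.INTER_CUBIC))
E
```

```text
clock: 4.83
tcp_pos: [0.5281, -0.0329, 0.2754]
eef_rot: [[0.131, 0.991, 0.005], [0.991, -0.131, -0.001], [-0.001, 0.005, -1.0]]
ft_force: [0.6, -0.5, -0.5]
finger_gap: 0.035
grasp_force: 0.0
clock: 5.67
tcp_pos: [0.5271, -0.0327, 0.2726]
clock: 6.5
tcp_pos: [0.5271, -0.0327, 0.2726]
clock: 7.33
tcp_pos: [0.5271, -0.0326, 0.2727]
([0.0734, -0.1253], np.float64(0.0516), np.float64(0.1559), 0.55, np.float64(1.5), (380, 388))
([0.4216, 0.405], np.float64(0.0486), np.float64(0.0472), 0.88, np.float64(74.4), (160, 278))
([0.4318, 0.2969], np.float64(0.0452), np.float64(0.045), 0.79, np.float64(82.7), (200, 268))
([0.427, 0.2174], np.float64(0.0453), np.float64(0.0451), 0.77, np.float64(82.7), (230, 266))
([0.4337, 0.1389], np.float64(0.0479), np.float64(0.0473), 0.9, np.float64(6.9), (260, 260))
```

View pics/g2.png

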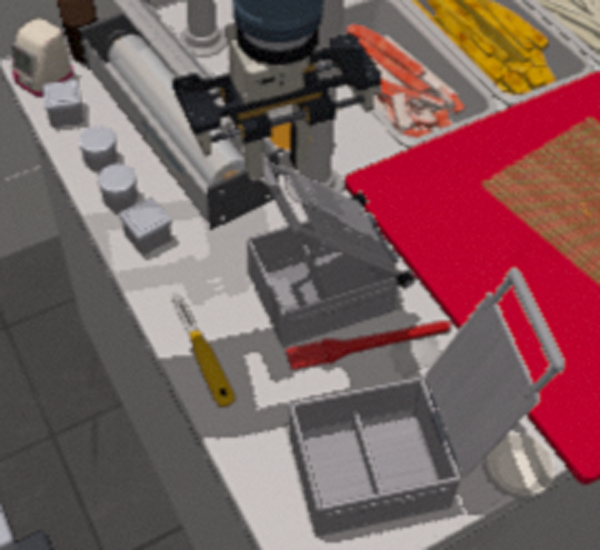

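The lid stays by itself at about 45°, with its bar at (285,185) in the crop. I regrip it and open further.

```bash
python3 -m inch '[{"travel":[0,0,-0.03],"angular":[0,0,0],"grip":0.035},{"travel":[0,0,-0.05],"angular":[0,0,0],"grip":0.035},{"travel":[0,0,-0.06],"angular":[0,0,0],"grip":0.035},{"travel":[0,0,-0.06],"angular":[0,0,0],"grip":0.035},{"travel":[0,0,-0.06],"angular":[0,0,0],"grip":0.005},{"travel":[0,0,-0.06],"angular":[0,0,0],"grip":0.005},{"travel":[0,0,-0.06],"angular":[0,0,0],"grip":0.005},{"travel":[0,0,-0.06],"angular":[0,0,0],"grip":0.005},{"travel":[0,0,-0.06],"angular":[0,0,0],"grip":0.005}]' 12; python3 -m inch '[{"travel":[0.013,-0.002,0.011],"angular":[0,0,0],"grip":0.005},{"travel":[0.026,-0.004,0.021],"angular":[0,0,0],"grip":0.005},{"travel":[0.04,-0.006,0.03],"angular":[0,0,0],"grip":0.005},{"travel":[0.054,-0.008,0.037],"angular":[0,0,0],"grip":0.005},{"travel":[0.07,-0.01,0.044],"angular":[0,0,0],"grip":0.005},{"travel":[0.085,-0.012,0.049],"angular":[0,0,0],"grip":0.005},{"travel":[0.101,-0.014,0.053],"angular":[0,0,0],"grip":0.005},{"travel":[0.117,-0.016,0.055],"angular":[0,0,0],"grip":0.005},{"travel":[0.117,-0.016,0.055],"angular":[0,0,0],"grip":0.005},{"travel":[0.117,-0.016,0.055],"angular":[0,0,0],"grip":0.005}]' 12
```

```text
clock: 8.18
tcp_pos: [0.5282, -0.0329, 0.2137]
eef_rot: [[0.131, 0.991, 0.003], [0.991, -0.131, -0.001], [-0.0, 0.003, -1.0]]
ft_force: [2.3, -0.2, -0.7]
finger_gap: 0.0117
grasp_force: 12.0
clock: 9.02
tcp_pos: [0.6453, -0.0489, 0.2688]
eef_rot: [[0.131, 0.991, 0.003], [0.991, -0.131, -0.001], [-0.0, 0.003, -1.0]]
ft_force: [2.4, -0.1, 4.7]
finger_gap: 0.0115
grasp_force: 12.0
```

```bash
python3 -m inch '[{"travel":[0.016,-0.002,0],"angular":[0,0,0],"grip":0.005},{"travel":[0.033,-0.004,0],"angular":[0,0,0],"grip":0.005},{"travel":[0.049,-0.006,-0.002],"angular":[0,0,0],"grip":0.005},{"travel":[0.058,-0.007,-0.004],"angular":[0,0,0],"grip":0.005},{"travel":[0.066,-0.008,-0.006],"angular":[0,0,0],"grip":0.005},{"travel":[0.071,-0.009,-0.008],"angular":[0,0,0],"grip":0.005},{"travel":[0.071,-0.009,-0.008],"angular":[0,0,0],"grip":0.005},{"travel":[0.071,-0.009,-0.008],"angular":[0,0,0],"grip":0.005}]' 12;  python3 -m inch '[{"travel":[0,0,0],"angular":[0,0,0],"grip":0.035},{"travel":[0,0,0],"angular":[0,0,0],"grip":0.035},{"travel":[0,0,0],"angular":[0,0,0],"grip":0.035},{"travel":[0,0,0.01],"angular":[0,0,0],"grip":0.035},{"travel":[0,0,0.03],"angular":[0,0,0],"grip":0.035},{"travel":[0,0,0.06],"angular":[0,0,0],"grip":0.035},{"travel":[0,0,0.06],"angular":[0,0,0],"grip":0.035},{"travel":[0,0,0.06],"angular":[0,0,0],"grip":0.035}]'
```

```text
clock: 9.68
tcp_pos: [0.7157, -0.0579, 0.2601]
eef_rot: [[0.131, 0.991, 0.002], [0.991, -0.131, -0.001], [-0.0, 0.002, -1.0]]
ft_force: [2.5, 0.2, 2.9]
finger_gap: 0.0117
grasp_force: 12.0
clock: 10.35
tcp_pos: [0.7158, -0.0577, 0.3228]
eef_rot: [[0.131, 0.991, 0.005], [0.991, -0.131, -0.001], [-0.0, 0.005, -1.0]]
ft_force: [-0.4, 0.1, -0.1]
finger_gap: 0.0347
grasp_force: 0.0
```

```bash
python3 -m inch '[{"travel":[-0.04,0,0],"angular":[0,0,0],"grip":0.06},{"travel":[-0.08,0.01,0],"angular":[0,0,0],"grip":0.06},{"travel":[-0.12,0.02,0],"angular":[0,0,-0.12],"grip":0.06},{"travel":[-0.16,0.03,0],"angular":[0,0,-0.24],"grip":0.06},{"travel":[-0.2,0.04,-0.02],"angular":[0,0,-0.36],"grip":0.06},{"travel":[-0.235,0.06,-0.03],"angular":[0,0,-0.48],"grip":0.06},{"travel":[-0.26,0.08,-0.05],"angular":[0,0,-0.6],"grip":0.06},{"travel":[-0.28,0.11,-0.07],"angular":[0,0,-0.72],"grip":0.06},{"travel":[-0.28,0.14,-0.09],"angular":[0,0,-0.84],"grip":0.06},{"travel":[-0.28,0.17,-0.11],"angular":[0,0,-0.96],"grip":0.06}]' 20; python3 -m inch '[{"travel":[0,0.01,0],"angular":[0,0,-0.12],"grip":0.06},{"travel":[0,0.02,0],"angular":[0,0,-0.24],"grip":0.06},{"travel":[0,0.02,0],"angular":[0,0,-0.358],"grip":0.06},{"travel":[0,0.027,0],"angular":[0,0,-0.358],"grip":0.06},{"travel":[0,0.027,0],"angular":[0,0,-0.358],"grip":0.06},{"travel":[0,0.027,0],"angular":[0,0,-0.358],"grip":0.06}]'; python3 - <<'E'
from h import *
t=shot('top');s=shot('scene')
for i in items(t):print(i)
cv2.imwrite('pics/g3.png',cv2.resize(np.hstack([t['image'][140:310,280:450],s['image'][180:350,250:420]])[:,:,::-1],(800,400),interpolation=cv2.INTER_CUBIC))
E
```

```text
clock: 11.18
tcp_pos: [0.4329, 0.1113, 0.2099]
eef_rot: [[0.886, 0.463, -0.001], [0.463, -0.886, 0.0], [-0.0, -0.0, -1.0]]
ft_force: [1.6, 0.3, 0.1]
finger_gap: 0.06
grasp_force: 0.0
clock: 11.68
tcp_pos: [0.4348, 0.1375, 0.2106]
eef_rot: [[0.991, 0.133, -0.001], [0.133, -0.991, -0.0], [-0.001, -0.0, -1.0]]
ft_force: [0.5, 0.2, 0.2]
finger_gap: 0.0602
grasp_force: 0.0
([0.0735, -0.1237], np.float64(0.0545), np.float64(0.1563), 0.52, np.float64(1.6), (380, 388))
([0.4216, 0.405], np.float64(0.0486), np.float64(0.0472), 0.87, np.float64(74.4), (160, 278))
([0.4325, 0.2975], np.float64(0.0443), np.float64(0.0439), 0.8, np.float64(38.8), (200, 268))
```

View pics/g3.png

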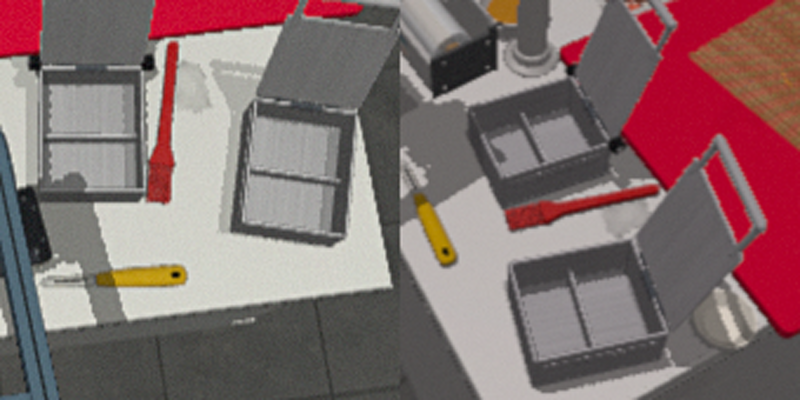

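Both lids lean open; the clamp rim's corners are at about (40,67), (143,67), (36,188) and (144,192) in the left half of the picture. Next I pick the near tin.

```bash
python3 -m inch '[{"travel":[-0.001,0.001,-0.035],"angular":[0,0,0],"grip":0.06},{"travel":[-0.001,0.001,-0.07],"angular":[0,0,0],"grip":0.06},{"travel":[-0.001,0.001,-0.105],"angular":[0,0,0],"grip":0.06},{"travel":[-0.001,0.001,-0.135],"angular":[0,0,0],"grip":0.06},{"travel":[-0.001,0.001,-0.16],"angular":[0,0,0],"grip":0.06},{"travel":[-0.001,0.001,-0.174],"angular":[0,0,0],"grip":0.06},{"travel":[-0.001,0.001,-0.174],"angular":[0,0,0],"grip":0.06},{"travel":[-0.001,0.001,-0.174],"angular":[0,0,0],"grip":0.06}]' 20; python3 -m inch '[{"travel":[0,0,0],"angular":[0,0,0],"grip":0.04},{"travel":[0,0,0],"angular":[0,0,0],"grip":0.04},{"travel":[0,0,0],"angular":[0,0,0],"grip":0.04},{"travel":[0,0,0],"angular":[0,0,0],"grip":0.04},{"travel":[0,0,0],"angular":[0,0,0],"grip":0.04},{"travel":[0,0,0],"angular":[0,0,0],"grip":0.04}]'; python3 - <<'E'
from h import *
t=shot('top');s=shot('scene')
k=400/170
A=np.array([(36,188),(144,192),(143,67),(40,67)])/k+[280,140]
B=np.array([(70,108),(97,178),(208,147),(172,78)])/k+[250,180]
for c,X in((t,A),(s,B)):
    q=np.array([onz(c,u,.07)[:2] for u in X]);print(q.round(4).tolist(),q.mean(0).round(4))
E
```

```text
clock: 12.45
tcp_pos: [0.4339, 0.1379, 0.0367]
eef_rot: [[0.992, 0.13, -0.002], [0.13, -0.992, -0.0], [-0.002, -0.0, -1.0]]
ft_force: [-0.0, 0.0, 0.5]
finger_gap: 0.0602
grasp_force: 0.0
clock: 12.95
tcp_pos: [0.4353, 0.1384, 0.0383]
eef_rot: [[0.992, 0.13, 0.003], [0.13, -0.992, 0.0], [0.003, 0.0, -1.0]]
ft_force: [0.1, -1.0, 7.9]
finger_gap: 0.0502
grasp_force: 20.0
[[0.5253, 0.0314], [0.5053, -0.089], [0.6509, -0.1103], [0.666, 0.0078]] [ 0.5869 -0.04  ]
[[0.5231, 0.0224], [0.5017, -0.088], [0.6446, -0.1129], [0.6647, 0.0032]] [ 0.5835 -0.0438]
```

```bash
python3 -m inch '[{"travel":[0,0,0.035],"angular":[0,0,0],"grip":0.04},{"travel":[0,0,0.07],"angular":[0,0,0],"grip":0.04},{"travel":[0,0,0.105],"angular":[0,0,0],"grip":0.04},{"travel":[0,0,0.14],"angular":[0,0,0],"grip":0.04},{"travel":[0.02,-0.03,0.15],"angular":[0,0,-0.05],"grip":0.04},{"travel":[0.04,-0.06,0.15],"angular":[0,0,-0.1],"grip":0.04},{"travel":[0.06,-0.09,0.15],"angular":[0,0,-0.15],"grip":0.04},{"travel":[0.085,-0.12,0.15],"angular":[0,0,-0.2],"grip":0.04},{"travel":[0.11,-0.15,0.15],"angular":[0,0,-0.26],"grip":0.04},{"travel":[0.13,-0.175,0.15],"angular":[0,0,-0.26],"grip":0.04}]' 20; python3 -m inch '[{"travel":[0.03,-0.01,0],"angular":[0,0,0],"grip":0.04},{"travel":[0.059,-0.01,0],"angular":[0,0,0],"grip":0.04},{"travel":[0.059,-0.01,0],"angular":[0,0,0],"grip":0.04},{"travel":[0.059,-0.01,0],"angular":[0,0,0],"grip":0.04},{"travel":[0.059,-0.01,0],"angular":[0,0,0],"grip":0.04}]'; python3 - <<'E'
from h import *
s=shot('scene')
cv2.imwrite('pics/g4.png',cv2.resize(s['image'][150:290,250:390,::-1],(560,560),interpolation=cv2.INTER_CUBIC))
E
```

```text
clock: 13.88
tcp_pos: [0.5654, -0.039, 0.1873]
eef_rot: [[0.991, -0.133, 0.001], [-0.133, -0.991, -0.001], [0.001, 0.0, -1.0]]
ft_force: [0.4, -0.2, -0.5]
finger_gap: 0.0502
grasp_force: 20.0
clock: 14.3
tcp_pos: [0.6221, -0.0463, 0.1864]
eef_rot: [[0.992, -0.129, -0.002], [-0.129, -0.992, 0.001], [-0.002, -0.0, -1.0]]
ft_force: [-0.1, -0.2, -2.7]
finger_gap: 0.0498
grasp_force: 20.0
```

View pics/g4.png

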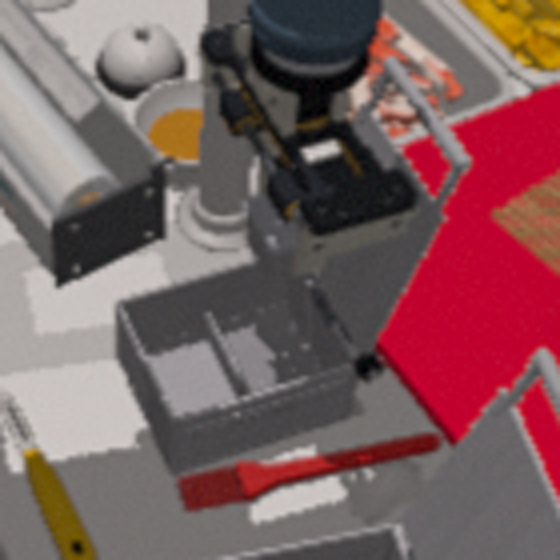

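The tin hangs over the back cell, its lower edge at about (300,260), clear of the leaning lid. I lower it and release.

```bash
python3 -m inch '[{"travel":[-0.002,0,-0.03],"angular":[0,0,0],"grip":0.04},{"travel":[-0.002,0,-0.06],"angular":[0,0,0],"grip":0.04},{"travel":[-0.002,0,-0.085],"angular":[0,0,0],"grip":0.04},{"travel":[-0.002,0,-0.105],"angular":[0,0,0],"grip":0.04},{"travel":[-0.002,0,-0.12],"angular":[0,0,0],"grip":0.04},{"travel":[-0.002,0,-0.132],"angular":[0,0,0],"grip":0.04},{"travel":[-0.002,0,-0.141],"angular":[0,0,0],"grip":0.04},{"travel":[-0.002,0,-0.141],"angular":[0,0,0],"grip":0.04},{"travel":[-0.002,0,-0.141],"angular":[0,0,0],"grip":0.04}]'; python3 -m inch '[{"travel":[0,0,0],"angular":[0,0,0],"grip":0.062},{"travel":[0,0,0],"angular":[0,0,0],"grip":0.062},{"travel":[0,0,0],"angular":[0,0,0],"grip":0.062},{"travel":[0,0,0.02],"angular":[0,0,0],"grip":0.062},{"travel":[0,0,0.05],"angular":[0,0,0],"grip":0.062},{"travel":[0,0,0.09],"angular":[0,0,0],"grip":0.062},{"travel":[0,0,0.13],"angular":[0,0,0],"grip":0.062},{"travel":[0,0,0.16],"angular":[0,0,0],"grip":0.062},{"travel":[0,0,0.16],"angular":[0,0,0],"grip":0.062}]'
```

```text
clock: 15.1
tcp_pos: [0.6211, -0.0466, 0.0464]
eef_rot: [[0.992, -0.129, 0.0], [-0.129, -0.992, -0.0], [0.0, 0.0, -1.0]]
ft_force: [0.7, -0.4, -1.1]
finger_gap: 0.0498
grasp_force: 20.0
clock: 15.85
tcp_pos: [0.6251, -0.0476, 0.2151]
eef_rot: [[0.991, -0.13, 0.014], [-0.129, -0.992, -0.004], [0.015, 0.002, -1.0]]
ft_force: [1.6, -0.5, 0.6]
finger_gap: 0.0618
grasp_force: 0.0
```

```bash
python3 -m inch '[{"travel":[-0.035,0.005,0],"angular":[0,0,0.05],"grip":0.06},{"travel":[-0.07,0.02,0],"angular":[0,0,0.1],"grip":0.06},{"travel":[-0.1,0.045,0],"angular":[0,0,0.13],"grip":0.06},{"travel":[-0.125,0.075,0],"angular":[0,0,0.13],"grip":0.06},{"travel":[-0.15,0.105,0],"angular":[0,0,0.13],"grip":0.06},{"travel":[-0.17,0.14,0],"angular":[0,0,0.13],"grip":0.06},{"travel":[-0.185,0.175,0],"angular":[0,0,0.13],"grip":0.06},{"travel":[-0.192,0.21,0],"angular":[0,0,0.13],"grip":0.06},{"travel":[-0.192,0.24,0],"angular":[0,0,0.13],"grip":0.06},{"travel":[-0.192,0.2635,0],"angular":[0,0,0.13],"grip":0.06}]'; python3 -m inch '[{"travel":[0,0,0],"angular":[0,0,0],"grip":0.06},{"travel":[0,0,0],"angular":[0,0,0],"grip":0.06},{"travel":[0,0,0],"angular":[0,0,0],"grip":0.06}]';python3 - <<'E'
from h import *
t=shot('top');s=shot('scene')
for i in items(t):print(i)
print('scene')
for i in items(s):print(i)
cv2.imwrite('pics/g5.png',cv2.resize(s['image'][150:290,180:340,::-1],(640,560),interpolation=cv2.INTER_CUBIC))
E
```

```text
clock: 16.68
tcp_pos: [0.4283, 0.219, 0.2066]
eef_rot: [[1.0, 0.001, 0.002], [0.001, -1.0, 0.001], [0.002, -0.001, -1.0]]
ft_force: [1.1, -0.1, -0.6]
finger_gap: 0.0599
grasp_force: 0.0
clock: 16.93
tcp_pos: [0.4291, 0.2163, 0.206]
eef_rot: [[1.0, 0.001, 0.0], [0.001, -1.0, -0.001], [0.0, 0.001, -1.0]]
ft_force: [0.0, 0.6, -0.2]
finger_gap: 0.0602
grasp_force: 0.0
([0.0733, -0.1039], np.float64(0.095), np.float64(0.1572), 0.32, np.float64(1.8), (372, 390))
([0.4216, 0.4053], np.float64(0.0486), np.float64(0.0476), 0.88, np.float64(75.4), (160, 278))
([0.6217, -0.0482], np.float64(0.0442), np.float64(0.0456), 1.0, np.float64(82.7), (319, 184))
scene
([0.6204, -0.0465], np.float64(0.05), np.float64(0.0469), 0.78, np.float64(84.1), (319, 235))
```

View pics/g5.png

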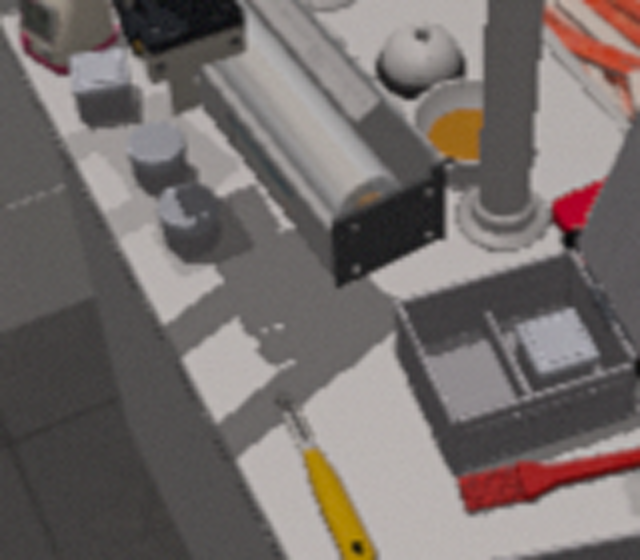

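The tin stands in the back cell at (560,340), and the pots have not moved. I take the near pot.

```bash
python3 -m inch '[{"travel":[-0.001,0.001,-0.035],"angular":[0,0,0],"grip":0.06},{"travel":[-0.001,0.001,-0.07],"angular":[0,0,0],"grip":0.06},{"travel":[-0.001,0.001,-0.105],"angular":[0,0,0],"grip":0.06},{"travel":[-0.001,0.001,-0.135],"angular":[0,0,0],"grip":0.06},{"travel":[-0.001,0.001,-0.158],"angular":[0,0,0],"grip":0.06},{"travel":[-0.001,0.001,-0.169],"angular":[0,0,0],"grip":0.06},{"travel":[-0.001,0.001,-0.169],"angular":[0,0,0],"grip":0.06},{"travel":[-0.001,0.001,-0.169],"angular":[0,0,0],"grip":0.06}]' 20; python3 -m inch '[{"travel":[0,0,0],"angular":[0,0,0],"grip":0.04},{"travel":[0,0,0],"angular":[0,0,0],"grip":0.04},{"travel":[0,0,0],"angular":[0,0,0],"grip":0.04},{"travel":[0,0,0],"angular":[0,0,0],"grip":0.04},{"travel":[0,0,0],"angular":[0,0,0],"grip":0.04},{"travel":[0,0,0],"angular":[0,0,0],"grip":0.04}]'
```

```text
clock: 17.7
tcp_pos: [0.4282, 0.2168, 0.0367]
eef_rot: [[1.0, -0.002, -0.001], [-0.002, -1.0, -0.0], [-0.001, 0.0, -1.0]]
ft_force: [-0.5, 0.3, -0.4]
finger_gap: 0.0599
grasp_force: 0.0
clock: 18.2
tcp_pos: [0.4293, 0.2178, 0.0383]
eef_rot: [[1.0, 0.0, 0.003], [0.0, -1.0, 0.0], [0.003, -0.0, -1.0]]
ft_force: [-0.3, -1.9, 7.7]
finger_gap: 0.0497
grasp_force: 20.0
```

```bash
python3 -m inch '[{"travel":[0,0,0.038],"angular":[0,0,0],"grip":0.04},{"travel":[0,0,0.076],"angular":[0,0,0],"grip":0.04},{"travel":[0,0,0.114],"angular":[0,0,0],"grip":0.04},{"travel":[0,0,0.15],"angular":[0,0,0],"grip":0.04},{"travel":[0.009,-0.038,0.15],"angular":[0,0,-0.03],"grip":0.04},{"travel":[0.018,-0.076,0.15],"angular":[0,0,-0.06],"grip":0.04},{"travel":[0.027,-0.114,0.15],"angular":[0,0,-0.09],"grip":0.04},{"travel":[0.036,-0.152,0.15],"angular":[0,0,-0.12],"grip":0.04},{"travel":[0.045,-0.19,0.15],"angular":[0,0,-0.15],"grip":0.04},{"travel":[0.054,-0.228,0.15],"angular":[0,0,-0.18],"grip":0.04}]'; python3 -m inch '[{"travel":[0.009,-0.038,0],"angular":[0,0,-0.03],"grip":0.04},{"travel":[0.018,-0.076,0],"angular":[0,0,-0.06],"grip":0.04},{"travel":[0.027,-0.114,0],"angular":[0,0,-0.092],"grip":0.04},{"travel":[0.036,-0.152,0],"angular":[0,0,-0.092],"grip":0.04},{"travel":[0.045,-0.19,0],"angular":[0,0,-0.092],"grip":0.04},{"travel":[0.054,-0.228,0],"angular":[0,0,-0.092],"grip":0.04},{"travel":[0.062,-0.268,0],"angular":[0,0,-0.092],"grip":0.04},{"travel":[0.062,-0.268,0],"angular":[0,0,-0.092],"grip":0.04},{"travel":[0.062,-0.268,0],"angular":[0,0,-0.092],"grip":0.04},{"travel":[0.062,-0.268,0],"angular":[0,0,-0.092],"grip":0.04}]'
```

```text
clock: 19.03
tcp_pos: [0.4819, -0.0117, 0.1872]
eef_rot: [[0.984, -0.18, 0.0], [-0.18, -0.984, 0.0], [0.0, -0.0, -1.0]]
ft_force: [1.5, -0.3, -1.9]
finger_gap: 0.0494
grasp_force: 20.0
clock: 19.87
tcp_pos: [0.5436, -0.2776, 0.1864]
eef_rot: [[0.963, -0.269, -0.001], [-0.269, -0.963, 0.002], [-0.002, -0.001, -1.0]]
ft_force: [-1.3, 1.2, -2.2]
finger_gap: 0.0499
grasp_force: 20.0
```

```bash
python3 -m inch '[{"travel":[0.001,-0.001,-0.03],"angular":[0,0,0],"grip":0.04},{"travel":[0.001,-0.001,-0.06],"angular":[0,0,0],"grip":0.04},{"travel":[0.001,-0.001,-0.085],"angular":[0,0,0],"grip":0.04},{"travel":[0.001,-0.001,-0.105],"angular":[0,0,0],"grip":0.04},{"travel":[0.001,-0.001,-0.12],"angular":[0,0,0],"grip":0.04},{"travel":[0.001,-0.001,-0.132],"angular":[0,0,0],"grip":0.04},{"travel":[0.001,-0.001,-0.142],"angular":[0,0,0],"grip":0.04},{"travel":[0.001,-0.001,-0.142],"angular":[0,0,0],"grip":0.04},{"travel":[0.001,-0.001,-0.142],"angular":[0,0,0],"grip":0.04}]'; python3 -m inch '[{"travel":[0,0,0],"angular":[0,0,0],"grip":0.062},{"travel":[0,0,0],"angular":[0,0,0],"grip":0.062},{"travel":[0,0,0],"angular":[0,0,0],"grip":0.062},{"travel":[0,0,0.02],"angular":[0,0,0],"grip":0.062},{"travel":[0,0,0.05],"angular":[0,0,0],"grip":0.062},{"travel":[0,0,0.09],"angular":[0,0,0],"grip":0.062},{"travel":[0,0,0.13],"angular":[0,0,0],"grip":0.062},{"travel":[0,0,0.16],"angular":[0,0,0],"grip":0.062},{"travel":[0,0,0.16],"angular":[0,0,0],"grip":0.062}]';python3 - <<'E'
from h import *
t=shot('top');s=shot('scene')
for i in items(t):print(i)
print('scene')
for i in items(s):print(i)
E
```

```text
clock: 20.62
tcp_pos: [0.5453, -0.2786, 0.0452]
eef_rot: [[0.963, -0.268, -0.0], [-0.268, -0.963, 0.0], [-0.0, -0.0, -1.0]]
ft_force: [-0.7, 0.1, -1.5]
finger_gap: 0.0501
grasp_force: 20.0
clock: 21.37
tcp_pos: [0.5484, -0.2816, 0.2139]
eef_rot: [[0.963, -0.269, 0.012], [-0.269, -0.963, -0.009], [0.014, 0.005, -1.0]]
ft_force: [0.6, -1.6, 0.7]
finger_gap: 0.0619
grasp_force: 0.0
([0.0894, -0.089], np.float64(0.0688), np.float64(0.2233), 0.35, np.float64(40.8), (365, 384))
([0.4219, 0.4051], np.float64(0.0481), np.float64(0.0478), 0.87, np.float64(74.4), (160, 277))
([0.4318, 0.2969], np.float64(0.0452), np.float64(0.045), 0.78, np.float64(82.7), (200, 268))
([0.6217, -0.0482], np.float64(0.0442), np.float64(0.0456), 1.0, np.float64(82.7), (319, 184))
scene
([0.6214, -0.0466], np.float64(0.0541), np.float64(0.0493), 0.77, np.float64(84.1), (319, 235))
```

```bash
python3 -m inch '[{"travel":[-0.02,0.03,0],"angular":[0,0,0.03],"grip":0.06},{"travel":[-0.035,0.065,0],"angular":[0,0,0.06],"grip":0.06},{"travel":[-0.045,0.105,0],"angular":[0,0,0.09],"grip":0.06},{"travel":[-0.055,0.145,0],"angular":[0,0,0.12],"grip":0.06},{"travel":[-0.065,0.185,0],"angular":[0,0,0.15],"grip":0.06},{"travel":[-0.075,0.225,0],"angular":[0,0,0.18],"grip":0.06},{"travel":[-0.085,0.265,0],"angular":[0,0,0.21],"grip":0.06},{"travel":[-0.095,0.305,0],"angular":[0,0,0.24],"grip":0.06},{"travel":[-0.105,0.345,0],"angular":[0,0,0.272],"grip":0.06},{"travel":[-0.113,0.38,0],"angular":[0,0,0.272],"grip":0.06}]'; python3 -m inch '[{"travel":[0,0.04,0],"angular":[0,0,0],"grip":0.06},{"travel":[0,0.08,0],"angular":[0,0,0],"grip":0.06},{"travel":[0,0.12,0],"angular":[0,0,0],"grip":0.06},{"travel":[0,0.16,0],"angular":[0,0,0],"grip":0.06},{"travel":[0,0.1955,0],"angular":[0,0,0],"grip":0.06},{"travel":[0,0.1955,0],"angular":[0,0,0],"grip":0.06},{"travel":[0,0.1955,0],"angular":[0,0,0],"grip":0.06},{"travel":[0,0.1955,0],"angular":[0,0,0],"grip":0.06}]';python3 - <<'E'
from h import *
t=shot('top');s=shot('scene')
for i in items(t):print(i)
cv2.imwrite('pics/g6.png',cv2.resize(np.hstack([s['image'][150:290,180:320],s['image'][230:370,270:410]])[:,:,::-1],(800,400),interpolation=cv2.INTER_CUBIC))
E
```

```text
clock: 22.3
tcp_pos: [0.4298, 0.1029, 0.2036]
eef_rot: [[1.0, 0.002, -0.003], [0.002, -1.0, 0.0], [-0.003, -0.0, -1.0]]
ft_force: [0.9, -0.5, -0.2]
finger_gap: 0.0599
grasp_force: 0.0
clock: 22.97
tcp_pos: [0.4313, 0.2956, 0.2036]
eef_rot: [[1.0, 0.001, -0.003], [0.001, -1.0, -0.002], [-0.003, 0.002, -1.0]]
ft_force: [0.7, -1.0, -0.5]
finger_gap: 0.0601
grasp_force: 0.0
([0.5443, -0.2805], np.float64(0.0464), np.float64(0.0459), 0.76, np.float64(37.1), (407, 201))
([0.6217, -0.0482], np.float64(0.0442), np.float64(0.0456), 1.0, np.float64(82.7), (319, 184))
```

View pics/g6.png

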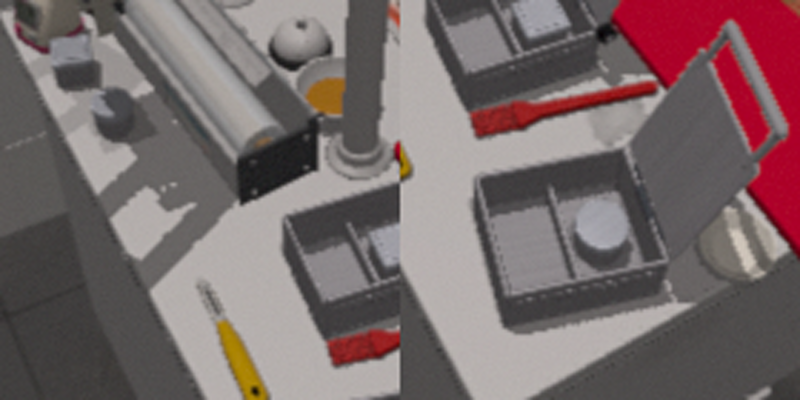

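The pot stands in the plain caddy's back cell at (603,230), and the remaining pot at (112,110) has not moved. I pick it.

```bash
python3 -m inch '[{"travel":[0.0,0.001,-0.035],"angular":[0,0,0],"grip":0.06},{"travel":[0.0,0.001,-0.07],"angular":[0,0,0],"grip":0.06},{"travel":[0.0,0.001,-0.105],"angular":[0,0,0],"grip":0.06},{"travel":[0.0,0.001,-0.135],"angular":[0,0,0],"grip":0.06},{"travel":[0.0,0.001,-0.156],"angular":[0,0,0],"grip":0.06},{"travel":[0.0,0.001,-0.167],"angular":[0,0,0],"grip":0.06},{"travel":[0.0,0.001,-0.167],"angular":[0,0,0],"grip":0.06},{"travel":[0.0,0.001,-0.167],"angular":[0,0,0],"grip":0.06}]' 20; python3 -m inch '[{"travel":[0,0,0],"angular":[0,0,0],"grip":0.04},{"travel":[0,0,0],"angular":[0,0,0],"grip":0.04},{"travel":[0,0,0],"angular":[0,0,0],"grip":0.04},{"travel":[0,0,0],"angular":[0,0,0],"grip":0.04},{"travel":[0,0,0],"angular":[0,0,0],"grip":0.04},{"travel":[0,0,0],"angular":[0,0,0],"grip":0.04}]'
```

```text
clock: 23.73
tcp_pos: [0.4322, 0.2959, 0.0378]
eef_rot: [[1.0, -0.002, -0.001], [-0.002, -1.0, -0.001], [-0.001, 0.001, -1.0]]
ft_force: [0.5, 0.4, 0.5]
finger_gap: 0.0599
grasp_force: 0.0
clock: 24.23
tcp_pos: [0.4333, 0.2974, 0.0394]
eef_rot: [[1.0, 0.0, 0.003], [0.0, -1.0, 0.0], [0.003, -0.0, -1.0]]
ft_force: [1.1, -3.4, 6.4]
finger_gap: 0.0498
grasp_force: 20.0
```

```bash
python3 -m inch '[{"travel":[0,0,0.038],"angular":[0,0,0],"grip":0.04},{"travel":[0,0,0.076],"angular":[0,0,0],"grip":0.04},{"travel":[0,0,0.114],"angular":[0,0,0],"grip":0.04},{"travel":[0,0,0.15],"angular":[0,0,0],"grip":0.04},{"travel":[0.003,-0.039,0.15],"angular":[0,0,-0.03],"grip":0.04},{"travel":[0.006,-0.078,0.15],"angular":[0,0,-0.06],"grip":0.04},{"travel":[0.009,-0.117,0.15],"angular":[0,0,-0.09],"grip":0.04},{"travel":[0.012,-0.156,0.15],"angular":[0,0,-0.12],"grip":0.04},{"travel":[0.015,-0.195,0.15],"angular":[0,0,-0.15],"grip":0.04},{"travel":[0.018,-0.234,0.15],"angular":[0,0,-0.18],"grip":0.04}]'; python3 -m inch '[{"travel":[0.003,-0.039,0],"angular":[0,0,-0.03],"grip":0.04},{"travel":[0.006,-0.078,0],"angular":[0,0,-0.06],"grip":0.04},{"travel":[0.009,-0.117,0],"angular":[0,0,-0.092],"grip":0.04},{"travel":[0.012,-0.156,0],"angular":[0,0,-0.092],"grip":0.04},{"travel":[0.015,-0.195,0],"angular":[0,0,-0.092],"grip":0.04},{"travel":[0.018,-0.234,0],"angular":[0,0,-0.092],"grip":0.04},{"travel":[0.021,-0.273,0],"angular":[0,0,-0.092],"grip":0.04},{"travel":[0.026,-0.3225,0],"angular":[0,0,-0.092],"grip":0.04},{"travel":[0.026,-0.3225,0],"angular":[0,0,-0.092],"grip":0.04},{"travel":[0.026,-0.3225,0],"angular":[0,0,-0.092],"grip":0.04}]'; python3 -m inch '[{"travel":[0,0,0],"angular":[0,0,0],"grip":0.04},{"travel":[0,0,0],"angular":[0,0,0],"grip":0.04}]'
```

```text
clock: 25.07
tcp_pos: [0.4497, 0.0619, 0.1883]
eef_rot: [[0.984, -0.18, 0.001], [-0.18, -0.984, 0.0], [0.001, -0.0, -1.0]]
ft_force: [1.1, -0.3, -0.6]
finger_gap: 0.0501
grasp_force: 20.0
clock: 25.9
tcp_pos: [0.4761, -0.262, 0.1877]
eef_rot: [[0.962, -0.272, 0.0], [-0.272, -0.962, -0.0], [0.0, 0.0, -1.0]]
ft_force: [-0.3, 0.7, -0.3]
finger_gap: 0.0498
grasp_force: 20.0
clock: 26.07
tcp_pos: [0.4758, -0.2574, 0.1878]
eef_rot: [[0.963, -0.268, -0.001], [-0.268, -0.963, 0.001], [-0.001, -0.001, -1.0]]
ft_force: [0.0, 0.3, -0.9]
finger_gap: 0.0498
grasp_force: 20.0
```

```bash
python3 -m inch '[{"travel":[0.001,-0.002,-0.03],"angular":[0,0,0],"grip":0.04},{"travel":[0.001,-0.002,-0.06],"angular":[0,0,0],"grip":0.04},{"travel":[0.001,-0.002,-0.085],"angular":[0,0,0],"grip":0.04},{"travel":[0.001,-0.002,-0.105],"angular":[0,0,0],"grip":0.04},{"travel":[0.001,-0.002,-0.12],"angular":[0,0,0],"grip":0.04},{"travel":[0.001,-0.002,-0.132],"angular":[0,0,0],"grip":0.04},{"travel":[0.001,-0.002,-0.142],"angular":[0,0,0],"grip":0.04},{"travel":[0.001,-0.002,-0.142],"angular":[0,0,0],"grip":0.04},{"travel":[0.001,-0.002,-0.142],"angular":[0,0,0],"grip":0.04}]'; python3 -m inch '[{"travel":[0,0,0],"angular":[0,0,0],"grip":0.062},{"travel":[0,0,0],"angular":[0,0,0],"grip":0.062},{"travel":[0,0,0],"angular":[0,0,0],"grip":0.062},{"travel":[0,0,0.02],"angular":[0,0,0],"grip":0.062},{"travel":[0,0,0.05],"angular":[0,0,0],"grip":0.062},{"travel":[0,0,0.09],"angular":[0,0,0],"grip":0.062},{"travel":[0,0,0.13],"angular":[0,0,0],"grip":0.062},{"travel":[0,0,0.16],"angular":[0,0,0],"grip":0.062},{"travel":[0,0,0.16],"angular":[0,0,0],"grip":0.062}]';python3 - <<'E'
from h import *
t=shot('top')
for i in items(t):print(i)
T=lambda x,y:(95+x/2.2,145+y/2.2)
for p in [(97,325),(108,308),(85,268)]:print('timer',onz(t,T(*p),.04).round(3))
E
```

```text
clock: 26.82
tcp_pos: [0.4772, -0.26, 0.0461]
eef_rot: [[0.964, -0.267, -0.001], [-0.267, -0.964, 0.001], [-0.001, -0.0, -1.0]]
ft_force: [-0.0, -1.0, -0.6]
finger_gap: 0.0498
grasp_force: 20.0
clock: 27.57
tcp_pos: [0.4802, -0.2637, 0.214]
eef_rot: [[0.963, -0.269, 0.011], [-0.269, -0.963, -0.009], [0.013, 0.006, -1.0]]
ft_force: [1.0, -0.3, 0.8]
finger_gap: 0.0619
grasp_force: 0.0
([0.4216, 0.405], np.float64(0.0486), np.float64(0.0472), 0.86, np.float64(74.4), (160, 278))
([0.6217, -0.0482], np.float64(0.0442), np.float64(0.0456), 1.0, np.float64(82.7), (319, 184))
timer [0.389 0.464 0.04 ]
timer [0.408 0.449 0.04 ]
timer [0.459 0.474 0.04 ]
```

```bash
python3 -m inch '[{"travel":[-0.005,0.039,0],"angular":[0,0,0],"grip":0.06},{"travel":[-0.01,0.078,0],"angular":[0,0,0],"grip":0.06},{"travel":[-0.015,0.117,0],"angular":[0,0,0],"grip":0.06},{"travel":[-0.02,0.156,0],"angular":[0,0,0],"grip":0.06},{"travel":[-0.025,0.195,0],"angular":[0,0,0],"grip":0.06},{"travel":[-0.03,0.234,0],"angular":[0,0,0],"grip":0.06},{"travel":[-0.035,0.273,0],"angular":[0,0,0],"grip":0.06},{"travel":[-0.04,0.312,0],"angular":[0,0,0],"grip":0.06},{"travel":[-0.045,0.351,0],"angular":[0,0,0],"grip":0.06},{"travel":[-0.05,0.39,0],"angular":[0,0,0],"grip":0.06}]'; python3 -m inch '[{"travel":[-0.003,0.039,0],"angular":[0,0,0],"grip":0.058},{"travel":[-0.005,0.078,0],"angular":[0,0,0],"grip":0.058},{"travel":[-0.005,0.117,0],"angular":[0,0,0],"grip":0.058},{"travel":[-0.005,0.156,0],"angular":[0,0,0],"grip":0.058},{"travel":[-0.005,0.195,0],"angular":[0,0,0],"grip":0.058},{"travel":[-0.005,0.234,0],"angular":[0,0,0],"grip":0.058},{"travel":[-0.005,0.2744,0],"angular":[0,0,0],"grip":0.058},{"travel":[-0.005,0.2744,0],"angular":[0,0,0],"grip":0.058},{"travel":[-0.005,0.2744,0],"angular":[0,0,0],"grip":0.058},{"travel":[-0.005,0.2744,0],"angular":[0,0,0],"grip":0.058}]';python3 - <<'E'
from h import *
print(ctrl.get_obs()['q'].round(2) if hasattr(ctrl.get_obs()['q'],'round') else ctrl.get_obs()['q'])
t=shot('top');s=shot('scene')
for i in items(t):print(i)
print(proj(s,[.4217,.405,.045]),proj(s,[.427,.46,0]))
cv2.imwrite('pics/g7.png',cv2.resize(np.hstack([t['image'][220:310,95:215],s['image'][125:215,170:290]])[:,:,::-1],(800,300),interpolation=cv2.INTER_CUBIC))
E
```

```text
clock: 28.45
tcp_pos: [0.4258, 0.1305, 0.2052]
eef_rot: [[0.963, -0.269, -0.001], [-0.269, -0.963, -0.0], [-0.001, 0.0, -1.0]]
ft_force: [0.9, 0.0, -0.8]
finger_gap: 0.0602
grasp_force: 0.0
clock: 29.28
tcp_pos: [0.4215, 0.4025, 0.2048]
eef_rot: [[0.963, -0.268, -0.002], [-0.268, -0.963, -0.002], [-0.001, 0.002, -1.0]]
ft_force: [0.7, -0.8, 0.5]
finger_gap: 0.058
grasp_force: 0.0
[ 0.57  0.35  1.51 -0.    1.29  2.41]
([0.4775, -0.2607], np.float64(0.0461), np.float64(0.0468), 0.76, np.float64(82.7), (404, 226))
([0.5443, -0.2805], np.float64(0.0464), np.float64(0.0459), 0.75, np.float64(37.1), (407, 201))
([0.6217, -0.0482], np.float64(0.0442), np.float64(0.0456), 1.0, np.float64(82.7), (319, 184))
[204.55703613 166.61725032] [202.63750498 166.18890436]
```

View pics/g7.png

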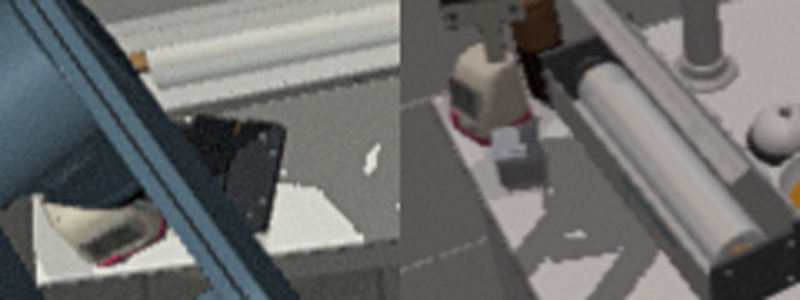

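The tin's top is at (517,140) in the right half, as predicted, so it has not moved. I descend between it and the timer.

```bash
python3 -m inch '[{"travel":[0.0,0,-0.035],"angular":[0,0,0],"grip":0.058},{"travel":[0.0,0,-0.07],"angular":[0,0,0],"grip":0.058},{"travel":[0.0,0,-0.1],"angular":[0,0,0],"grip":0.058},{"travel":[0.0,0,-0.12],"angular":[0,0,0],"grip":0.058},{"travel":[0.0,0,-0.12],"angular":[0,0,0],"grip":0.058},{"travel":[0.0,0,-0.12],"angular":[0,0,0],"grip":0.058}]' 20; python3 -m inch '[{"travel":[0,0,-0.02],"angular":[0,0,0],"grip":0.058},{"travel":[0,0,-0.035],"angular":[0,0,0],"grip":0.058},{"travel":[0,0,-0.047],"angular":[0,0,0],"grip":0.058},{"travel":[0,0,-0.047],"angular":[0,0,0],"grip":0.058},{"travel":[0,0,-0.047],"angular":[0,0,0],"grip":0.058}]'; python3 -m inch '[{"travel":[0,0,0],"angular":[0,0,0],"grip":0.04},{"travel":[0,0,0],"angular":[0,0,0],"grip":0.04},{"travel":[0,0,0],"angular":[0,0,0],"grip":0.04},{"travel":[0,0,0],"angular":[0,0,0],"grip":0.04},{"travel":[0,0,0],"angular":[0,0,0],"grip":0.04},{"travel":[0,0,0],"angular":[0,0,0],"grip":0.04}]'
```

```text
clock: 29.88
tcp_pos: [0.4221, 0.4016, 0.0856]
eef_rot: [[0.963, -0.27, -0.002], [-0.27, -0.963, -0.001], [-0.002, 0.002, -1.0]]
ft_force: [-0.4, -1.1, 1.4]
finger_gap: 0.0577
grasp_force: 0.0
clock: 30.3
tcp_pos: [0.4232, 0.4033, 0.0406]
eef_rot: [[0.963, -0.269, 0.002], [-0.269, -0.963, 0.001], [0.001, -0.001, -1.0]]
ft_force: [-0.3, -1.1, 0.0]
finger_gap: 0.0577
grasp_force: 0.0
clock: 30.8
tcp_pos: [0.4235, 0.404, 0.041]
eef_rot: [[0.963, -0.269, 0.003], [-0.269, -0.963, 0.002], [0.003, -0.003, -1.0]]
ft_force: [-0.2, -1.0, 7.1]
finger_gap: 0.0497
grasp_force: 20.0
```

```bash
python3 -m inch '[{"travel":[0,0,0.038],"angular":[0,0,0],"grip":0.04},{"travel":[0,0,0.076],"angular":[0,0,0],"grip":0.04},{"travel":[0,0,0.114],"angular":[0,0,0],"grip":0.04},{"travel":[0,0,0.15],"angular":[0,0,0],"grip":0.04},{"travel":[0,-0.039,0.15],"angular":[0,0,0.03],"grip":0.04},{"travel":[0,-0.078,0.15],"angular":[0,0,0.06],"grip":0.04},{"travel":[0,-0.117,0.15],"angular":[0,0,0.09],"grip":0.04},{"travel":[0.01,-0.156,0.15],"angular":[0,0,0.12],"grip":0.04},{"travel":[0.02,-0.193,0.15],"angular":[0,0,0.141],"grip":0.04},{"travel":[0.03,-0.23,0.15],"angular":[0,0,0.141],"grip":0.04}]'; python3 -m inch '[{"travel":[0.015,-0.036,0],"angular":[0,0,0],"grip":0.04},{"travel":[0.03,-0.07,0],"angular":[0,0,0],"grip":0.04},{"travel":[0.045,-0.105,0],"angular":[0,0,0],"grip":0.04},{"travel":[0.06,-0.14,0],"angular":[0,0,0],"grip":0.04},{"travel":[0.08,-0.175,0],"angular":[0,0,0],"grip":0.04},{"travel":[0.098,-0.21,0],"angular":[0,0,0],"grip":0.04},{"travel":[0.098,-0.21,0],"angular":[0,0,0],"grip":0.04},{"travel":[0.098,-0.21,0],"angular":[0,0,0],"grip":0.04},{"travel":[0.098,-0.21,0],"angular":[0,0,0],"grip":0.04},{"travel":[0.098,-0.21,0],"angular":[0,0,0],"grip":0.04}]'
```

```text
clock: 31.63
tcp_pos: [0.4519, 0.1716, 0.1896]
eef_rot: [[0.992, -0.129, 0.001], [-0.129, -0.992, 0.0], [0.001, -0.0, -1.0]]
ft_force: [1.0, 0.6, -0.4]
finger_gap: 0.0499
grasp_force: 19.9
clock: 32.47
tcp_pos: [0.5494, -0.0356, 0.189]
eef_rot: [[0.992, -0.13, -0.001], [-0.13, -0.992, 0.001], [-0.001, -0.0, -1.0]]
ft_force: [-0.2, -0.5, -0.8]
finger_gap: 0.0498
grasp_force: 19.9
```

```bash
python3 -m inch '[{"travel":[0.001,-0.001,-0.03],"angular":[0,0,0],"grip":0.04},{"travel":[0.001,-0.001,-0.06],"angular":[0,0,0],"grip":0.04},{"travel":[0.001,-0.001,-0.085],"angular":[0,0,0],"grip":0.04},{"travel":[0.001,-0.001,-0.105],"angular":[0,0,0],"grip":0.04},{"travel":[0.001,-0.001,-0.12],"angular":[0,0,0],"grip":0.04},{"travel":[0.001,-0.001,-0.132],"angular":[0,0,0],"grip":0.04},{"travel":[0.001,-0.001,-0.142],"angular":[0,0,0],"grip":0.04},{"travel":[0.001,-0.001,-0.142],"angular":[0,0,0],"grip":0.04},{"travel":[0.001,-0.001,-0.142],"angular":[0,0,0],"grip":0.04}]'; python3 -m inch '[{"travel":[0,0,0],"angular":[0,0,0],"grip":0.062},{"travel":[0,0,0],"angular":[0,0,0],"grip":0.062},{"travel":[0,0,0],"angular":[0,0,0],"grip":0.062},{"travel":[0,0,0.02],"angular":[0,0,0],"grip":0.062},{"travel":[0,0,0.05],"angular":[0,0,0],"grip":0.062},{"travel":[0,0,0.09],"angular":[0,0,0],"grip":0.062},{"travel":[0,0,0.13],"angular":[0,0,0],"grip":0.062},{"travel":[0,0,0.17],"angular":[0,0,0],"grip":0.062},{"travel":[0,0,0.2],"angular":[0,0,0],"grip":0.062},{"travel":[0,0,0.2],"angular":[0,0,0],"grip":0.062}]'
```

```text
clock: 33.22
tcp_pos: [0.551, -0.0369, 0.0472]
eef_rot: [[0.992, -0.129, -0.0], [-0.129, -0.992, 0.0], [-0.0, -0.0, -1.0]]
ft_force: [-0.3, -0.3, -1.9]
finger_gap: 0.0497
grasp_force: 20.0
clock: 34.05
tcp_pos: [0.5546, -0.0387, 0.2554]
eef_rot: [[0.991, -0.131, 0.014], [-0.131, -0.991, -0.004], [0.014, 0.002, -1.0]]
ft_force: [0.5, -0.2, 1.0]
finger_gap: 0.0621
grasp_force: 0.0
```

```bash
python3 -m inch '[{"travel":[0,-0.01,0.03],"angular":[0,0,-0.05],"grip":0},{"travel":[0,-0.03,0.06],"angular":[0,0,-0.1],"grip":0},{"travel":[0.005,-0.06,0.085],"angular":[0,0,-0.141],"grip":0},{"travel":[0.02,-0.09,0.09],"angular":[0,0,-0.141],"grip":0},{"travel":[0.035,-0.125,0.09],"angular":[0,0,-0.141],"grip":0},{"travel":[0.05,-0.16,0.09],"angular":[0,0,-0.141],"grip":0},{"travel":[0.07,-0.193,0.09],"angular":[0,0,-0.141],"grip":0},{"travel":[0.09,-0.225,0.09],"angular":[0,0,-0.141],"grip":0},{"travel":[0.11,-0.255,0.09],"angular":[0,0,-0.141],"grip":0},{"travel":[0.131,-0.28,0.09],"angular":[0,0,-0.141],"grip":0}]' 20; python3 -m inch '[{"travel":[0,0,0],"angular":[0,0,0],"grip":0},{"travel":[0,0,0],"angular":[0,0,0],"grip":0},{"travel":[0,0,0],"angular":[0,0,0],"grip":0}]'; python3 - <<'E'
from h import *
t=shot('top');s=shot('scene')
for a,b in (((408,136),(387.3,240.5)),((452,142),(404.8,275.5))):print(tri(t,a,s,b))
for i in items(t):print(i)
for P in((.6423,-.3063,.252),): print(proj(s,P),proj(t,P))
cv2.imwrite('pics/g8.png',cv2.resize(np.hstack([t['image'][110:250,290:460],s['image'][180:320,260:430]])[:,:,::-1],(800,330),interpolation=cv2.INTER_CUBIC))
E
```

```text
clock: 34.88
tcp_pos: [0.6823, -0.3205, 0.3367]
eef_rot: [[0.963, -0.27, -0.0], [-0.27, -0.963, -0.0], [-0.0, 0.0, -1.0]]
ft_force: [0.4, 0.6, 0.9]
finger_gap: 0.0017
grasp_force: 0.0
clock: 35.13
tcp_pos: [0.6819, -0.3174, 0.3363]
eef_rot: [[0.963, -0.269, -0.001], [-0.269, -0.963, 0.001], [-0.001, -0.001, -1.0]]
ft_force: [-0.6, 0.4, 0.5]
finger_gap: 0.0007
grasp_force: 0.0
(array([ 0.66451769, -0.25689825,  0.23908521]), np.float64(0.0037445650112071837))
(array([ 0.63273403, -0.35510214,  0.24929226]), np.float64(0.0034619752603855082))
([0.5495, -0.035], np.float64(0.0382), np.float64(0.0446), 0.68, np.float64(82.7), (318, 210))
([0.6217, -0.0482], np.float64(0.0442), np.float64(0.0456), 1.0, np.float64(82.7), (319, 184))
[393.5091639  256.79342889] [431.64244563 139.5742941 ]
```

View pics/g8.png

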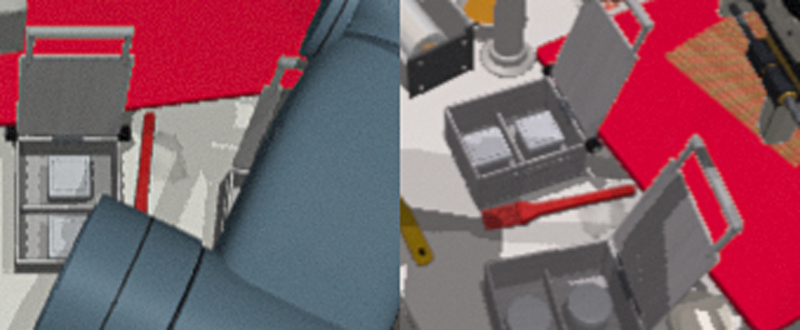

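All four items are in: the tins at (490,148) and (540,130), the pots at (525,315) and (588,300). The closed fingers are behind the leaning lid's bar. I descend and push it forward.

```bash
python3 -m inch '[{"travel":[0.008,-0.002,0],"angular":[0,0,0],"grip":0},{"travel":[0.008,-0.002,-0.03],"angular":[0,0,0],"grip":0},{"travel":[0.008,-0.002,-0.06],"angular":[0,0,0],"grip":0},{"travel":[0.008,-0.002,-0.08],"angular":[0,0,0],"grip":0},{"travel":[0.008,-0.002,-0.08],"angular":[0,0,0],"grip":0},{"travel":[0.008,-0.002,-0.08],"angular":[0,0,0],"grip":0}]'; python3 -m inch '[{"travel":[-0.01,0.003,0],"angular":[0,0,0],"grip":0},{"travel":[-0.019,0.005,0],"angular":[0,0,0],"grip":0},{"travel":[-0.029,0.008,0],"angular":[0,0,0],"grip":0},{"travel":[-0.038,0.011,0],"angular":[0,0,0],"grip":0},{"travel":[-0.048,0.013,0.001],"angular":[0,0,0],"grip":0},{"travel":[-0.058,0.016,0.003],"angular":[0,0,0],"grip":0},{"travel":[-0.067,0.019,0.004],"angular":[0,0,0],"grip":0},{"travel":[-0.075,0.021,0.005],"angular":[0,0,0],"grip":0}]'; python3 -m inch '[{"travel":[-0.006,0.002,0],"angular":[0,0,0],"grip":0},{"travel":[-0.012,0.003,0],"angular":[0,0,0],"grip":0},{"travel":[-0.018,0.005,0],"angular":[0,0,0],"grip":0},{"travel":[-0.024,0.007,0],"angular":[0,0,0],"grip":0},{"travel":[-0.029,0.008,0],"angular":[0,0,0],"grip":0},{"travel":[-0.029,0.008,0],"angular":[0,0,0],"grip":0}]'
```

```text
clock: 35.73
tcp_pos: [0.6896, -0.3183, 0.2577]
eef_rot: [[0.964, -0.268, -0.001], [-0.268, -0.964, 0.001], [-0.001, -0.0, -1.0]]
ft_force: [0.5, -0.4, 0.7]
finger_gap: 0.0008
grasp_force: 0.0
clock: 36.4
tcp_pos: [0.6156, -0.2987, 0.2662]
eef_rot: [[0.963, -0.268, 0.005], [-0.268, -0.963, -0.003], [0.006, 0.002, -1.0]]
ft_force: [0.4, -0.0, 0.8]
finger_gap: 0.0005
grasp_force: 0.1
clock: 36.9
tcp_pos: [0.5853, -0.2906, 0.2621]
eef_rot: [[0.963, -0.269, -0.001], [-0.269, -0.963, 0.0], [-0.001, -0.0, -1.0]]
ft_force: [0.5, -0.4, 0.4]
finger_gap: 0.0002
grasp_force: 0.0
```

```bash
python3 -m inch '[{"travel":[0,0,0],"angular":[0,0,0],"grip":0},{"travel":[0,0,0],"angular":[0,0,0],"grip":0},{"travel":[0,0,0],"angular":[0,0,0],"grip":0},{"travel":[0,0,0],"angular":[0,0,0],"grip":0}]'; python3 - <<'E'
from h import *
s=shot('scene')
cv2.imwrite('pics/g9.png',cv2.resize(s['image'][180:350,250:450,::-1],(600,510),interpolation=cv2.INTER_CUBIC))
E
```

```text
clock: 37.23
tcp_pos: [0.5864, -0.2909, 0.2618]
eef_rot: [[0.963, -0.269, -0.0], [-0.269, -0.963, 0.0], [-0.0, -0.0, -1.0]]
ft_force: [-0.0, 1.0, 0.9]
finger_gap: 0.0003
grasp_force: 0.0
```

View pics/g9.png

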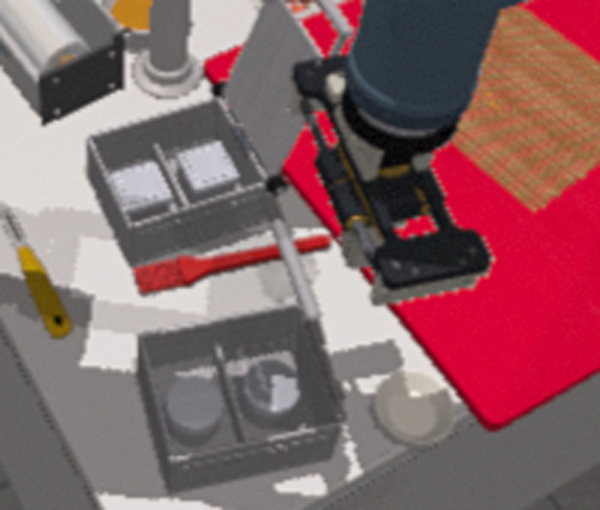

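```bash
python3 -m inch '[{"travel":[0,0,0],"angular":[0,0,0],"grip":0},{"travel":[0,0,0],"angular":[0,0,0],"grip":0},{"travel":[0,0,0],"angular":[0,0,0],"grip":0},{"travel":[0,0,0],"angular":[0,0,0],"grip":0},{"travel":[0,0,0],"angular":[0,0,0],"grip":0},{"travel":[0,0,0],"angular":[0,0,0],"grip":0}]'; python3 - <<'E'
from h import *
s=shot('scene')
b=cv2.imread('pics/g9.png');a=cv2.resize(s['image'][180:350,250:450,::-1],(600,510),interpolation=cv2.INTER_CUBIC)
print('diff',cv2.absdiff(a,b)[220:480,130:330].mean())
x=np.array([.963,-.269]);h=np.array([.5832,-.2898])
for th in(108,95,90,85,80,70,60,40,20,0):
    r=np.radians(th);print(th,proj(s,np.r_[h-.19*np.cos(r)*x,.072+.19*np.sin(r)]).round(1))
print('meas 348.3 270')
E
```

```text
clock: 37.78
tcp_pos: [0.5862, -0.2908, 0.262]
eef_rot: [[0.963, -0.269, 0.0], [-0.269, -0.963, -0.0], [0.0, 0.0, -1.0]]
ft_force: [0.6, -1.3, -0.6]
finger_gap: 0.0006
grasp_force: 0.0
diff 17.50154487179487
108 [392.5 256.8]
95 [375.5 258.2]
90 [368.5 259.4]
85 [361.3 260.9]
80 [354.1 262.8]
70 [339.8 267.7]
60 [326.3 273.6]
40 [303.6 287.5]
20 [289.5 302. ]
0 [284.9 315.1]
meas 348.3 270
```

```bash
python3 -m inch '[{"travel":[0,0,0.03],"angular":[0,0,0.12],"grip":0.035},{"travel":[0,0,0.06],"angular":[0,0,0.24],"grip":0.035},{"travel":[0,0,0.075],"angular":[0,0,0.36],"grip":0.035},{"travel":[0.01,0.02,0.075],"angular":[0,0,0.48],"grip":0.035},{"travel":[0.02,0.04,0.075],"angular":[0,0,0.6],"grip":0.035},{"travel":[0.03,0.06,0.075],"angular":[0,0,0.72],"grip":0.035},{"travel":[0.04,0.08,0.075],"angular":[0,0,0.84],"grip":0.035},{"travel":[0.05,0.1,0.075],"angular":[0,0,0.96],"grip":0.035},{"travel":[0.06,0.12,0.075],"angular":[0,0,1.08],"grip":0.035},{"travel":[0.07,0.14,0.075],"angular":[0,0,1.2],"grip":0.035}]' 12; python3 -m inch '[{"travel":[0.01,0.02,0],"angular":[0,0,0.12],"grip":0.035},{"travel":[0.02,0.04,0],"angular":[0,0,0.24],"grip":0.035},{"travel":[0.035,0.06,0],"angular":[0,0,0.36],"grip":0.035},{"travel":[0.05,0.08,0],"angular":[0,0,0.48],"grip":0.035},{"travel":[0.06,0.092,0],"angular":[0,0,0.512],"grip":0.035},{"travel":[0.06,0.092,0],"angular":[0,0,0.512],"grip":0.035},{"travel":[0.06,0.092,0],"angular":[0,0,0.512],"grip":0.035},{"travel":[0.06,0.092,0],"angular":[0,0,0.512],"grip":0.035}]'; python3 - <<'E'
from h import *
t=shot('top');s=shot('scene');cv2.imwrite('pics/s10.png',s['image'][:,:,::-1]);cv2.imwrite('pics/t10.png',t['image'][:,:,::-1])
print(items(t));x=np.array([.963,-.269]);y=np.array([.269,.963]);h=np.array([.5832,-.2898])
# bar profile: brightness across predicted shut bar & 20deg bar
for th in(0,10,20):
    r=np.radians(th);p=np.r_[h-.19*np.cos(r)*x,.072+.19*np.sin(r)]
    print(th,[[s['image'][int(round(v)),int(round(u))].mean().round() for u,v in [proj(s,p+np.r_[d*x,0])]][0] for d in np.arange(-.03,.031,.005)])
E
```

```text
clock: 38.67
tcp_pos: [0.6566, -0.1498, 0.3371]
eef_rot: [[0.595, 0.804, 0.0], [0.804, -0.595, -0.0], [0.0, 0.0, -1.0]]
ft_force: [0.2, -0.0, 0.3]
finger_gap: 0.0351
grasp_force: 0.0
clock: 39.33
tcp_pos: [0.7158, -0.0596, 0.3369]
eef_rot: [[0.132, 0.991, -0.001], [0.991, -0.132, -0.001], [-0.001, -0.001, -1.0]]
ft_force: [0.0, -1.2, 0.2]
finger_gap: 0.0348
grasp_force: 0.0
[]
0 [np.float64(193.0), np.float64(191.0), np.float64(194.0), np.float64(184.0), np.float64(166.0), np.float64(131.0), np.float64(153.0), np.float64(114.0), np.float64(190.0), np.float64(194.0), np.float64(194.0), np.float64(195.0), np.float64(179.0)]
10 [np.float64(191.0), np.float64(194.0), np.float64(186.0), np.float64(161.0), np.float64(132.0), np.float64(146.0), np.float64(161.0), np.float64(192.0), np.float64(194.0), np.float64(194.0), np.float64(186.0), np.float64(109.0), np.float64(81.0)]
20 [np.float64(184.0), np.float64(151.0), np.float64(137.0), np.float64(138.0), np.float64(153.0), np.float64(173.0), np.float64(169.0), np.float64(170.0), np.float64(159.0), np.float64(74.0), np.float64(152.0), np.float64(149.0), np.float64(148.0)]
```

The plain lid has fallen shut: its bar profile matches the 0° prediction. Next I grip the tightened lid's bar and bring it down.

```bash
python3 -m inch '[{"travel":[0,0,-0.03],"angular":[0,0,0],"grip":0.035},{"travel":[0,0,-0.055],"angular":[0,0,0],"grip":0.035},{"travel":[0,0,-0.07],"angular":[0,0,0],"grip":0.035},{"travel":[0,0,-0.077],"angular":[0,0,0],"grip":0.035},{"travel":[0,0,-0.077],"angular":[0,0,0],"grip":0.035},{"travel":[0,0,-0.077],"angular":[0,0,0],"grip":0.005},{"travel":[0,0,-0.077],"angular":[0,0,0],"grip":0.005},{"travel":[0,0,-0.077],"angular":[0,0,0],"grip":0.005},{"travel":[0,0,-0.077],"angular":[0,0,0],"grip":0.005},{"travel":[0,0,-0.077],"angular":[0,0,0],"grip":0.005}]' 12; python3 - <<'E'
from h import *
p0=np.array(ctrl.get_obs()['tcp_pos']);h=np.array([.6607,-.0507])
x=np.array([.9914,-.1305])
for d in(107,100,90,80,70,60,50,45,40,30,20,10,5,0):
    a=np.radians(d);p=np.r_[h-.19*np.cos(a)*x,.078+.19*np.sin(a)];print(d,(p-p0).round(3))
E
```

```text
clock: 40.27
tcp_pos: [0.7166, -0.0589, 0.2614]
eef_rot: [[0.13, 0.991, 0.002], [0.991, -0.13, -0.001], [-0.0, 0.002, -1.0]]
ft_force: [-1.0, 0.1, 3.1]
finger_gap: 0.0117
grasp_force: 12.0
107 [-0.001  0.001 -0.002]
100 [-0.023  0.004  0.004]
90 [-0.056  0.008  0.007]
80 [-0.089  0.013  0.004]
70 [-0.12   0.017 -0.005]
60 [-0.15   0.021 -0.019]
50 [-0.177  0.024 -0.038]
45 [-0.189  0.026 -0.049]
40 [-0.2    0.027 -0.061]
30 [-0.219  0.03  -0.088]
20 [-0.233  0.032 -0.118]
10 [-0.241  0.033 -0.15 ]
5 [-0.244  0.033 -0.167]
0 [-0.244  0.033 -0.183]
```

```bash
python3 -m inch '[{"travel":[-0.011,0.002,0.003],"angular":[0,0,0],"grip":0.005},{"travel":[-0.023,0.004,0.005],"angular":[0,0,0],"grip":0.005},{"travel":[-0.04,0.006,0.007],"angular":[0,0,0],"grip":0.005},{"travel":[-0.056,0.008,0.008],"angular":[0,0,0],"grip":0.005},{"travel":[-0.072,0.01,0.007],"angular":[0,0,0],"grip":0.005},{"travel":[-0.089,0.013,0.005],"angular":[0,0,0],"grip":0.005},{"travel":[-0.105,0.015,0.001],"angular":[0,0,0],"grip":0.005},{"travel":[-0.12,0.017,-0.004],"angular":[0,0,0],"grip":0.005},{"travel":[-0.135,0.019,-0.011],"angular":[0,0,0],"grip":0.005},{"travel":[-0.15,0.021,-0.019],"angular":[0,0,0],"grip":0.005}]' 12; python3 -m inch '[{"travel":[-0.014,0.002,-0.009],"angular":[0,0,0],"grip":0.005},{"travel":[-0.027,0.003,-0.019],"angular":[0,0,0],"grip":0.005},{"travel":[-0.039,0.005,-0.03],"angular":[0,0,0],"grip":0.005},{"travel":[-0.05,0.006,-0.042],"angular":[0,0,0],"grip":0.005},{"travel":[-0.06,0.008,-0.055],"angular":[0,0,0],"grip":0.005},{"travel":[-0.069,0.009,-0.069],"angular":[0,0,0],"grip":0.005},{"travel":[-0.076,0.01,-0.083],"angular":[0,0,0],"grip":0.005},{"travel":[-0.083,0.011,-0.099],"angular":[0,0,0],"grip":0.005},{"travel":[-0.088,0.012,-0.115],"angular":[0,0,0],"grip":0.005},{"travel":[-0.091,0.012,-0.131],"angular":[0,0,0],"grip":0.005}]' 12; python3 -m inch '[{"travel":[-0.002,0,-0.008],"angular":[0,0,0],"grip":0.005},{"travel":[-0.003,0,-0.016],"angular":[0,0,0],"grip":0.005},{"travel":[-0.003,0,-0.025],"angular":[0,0,0],"grip":0.005},{"travel":[-0.003,0,-0.033],"angular":[0,0,0],"grip":0.005},{"travel":[-0.003,0,-0.035],"angular":[0,0,0],"grip":0.005},{"travel":[-0.003,0,-0.035],"angular":[0,0,0],"grip":0.005}]' 12
```

```text
clock: 41.1
tcp_pos: [0.5666, -0.0383, 0.2427]
eef_rot: [[0.13, 0.991, 0.004], [0.991, -0.13, -0.002], [-0.001, 0.005, -1.0]]
ft_force: [1.2, -1.2, 1.3]
finger_gap: 0.0117
grasp_force: 12.0
clock: 41.93
tcp_pos: [0.4751, -0.0258, 0.1102]
eef_rot: [[0.13, 0.991, 0.001], [0.991, -0.13, -0.001], [-0.0, 0.002, -1.0]]
ft_force: [-1.3, 1.7, 2.2]
finger_gap: 0.0114
grasp_force: 12.0
clock: 42.43
tcp_pos: [0.4721, -0.0258, 0.075]
eef_rot: [[0.13, 0.991, -0.001], [0.991, -0.13, -0.0], [-0.0, -0.001, -1.0]]
ft_force: [-1.6, 1.5, 3.8]
finger_gap: 0.0113
grasp_force: 12.0
```

```bash
python3 -m inch '[{"travel":[0,0,-0.002],"angular":[0,0,0],"grip":0.005},{"travel":[0,0,-0.004],"angular":[0,0,0],"grip":0.005},{"travel":[0,0,-0.004],"angular":[0,0,0],"grip":0.005},{"travel":[0,0,-0.004],"angular":[0,0,0],"grip":0.005}]' 12; python3 -m inch '[{"travel":[0,0,-0.002],"angular":[0,0,0],"grip":0.005},{"travel":[0,0,-0.003],"angular":[0,0,0],"grip":0.005},{"travel":[0,0,-0.003],"angular":[0,0,0],"grip":0.005}]' 12
```

```text
clock: 42.77
tcp_pos: [0.4721, -0.026, 0.0718]
eef_rot: [[0.13, 0.992, -0.0], [0.992, -0.13, -0.001], [-0.001, -0.0, -1.0]]
ft_force: [-3.4, 0.4, 11.8]
finger_gap: 0.0115
grasp_force: 12.0
clock: 43.02
tcp_pos: [0.4721, -0.0261, 0.069]
eef_rot: [[0.13, 0.992, -0.0], [0.992, -0.13, -0.001], [-0.001, -0.0, -1.0]]
ft_force: [-6.1, 0.2, 14.8]
finger_gap: 0.0117
grasp_force: 12.0
```

```bash
python3 -m inch '[{"travel":[0,0,0.003],"angular":[0,0,0],"grip":0.04},{"travel":[0,0,0.003],"angular":[0,0,0],"grip":0.04},{"travel":[0,0,0.003],"angular":[0,0,0],"grip":0.04},{"travel":[0,0,0.003],"angular":[0,0,0],"grip":0.04},{"travel":[0,0,0.02],"angular":[0,0,0],"grip":0.04},{"travel":[0,0,0.05],"angular":[0,0,0],"grip":0.04},{"travel":[0,0,0.09],"angular":[0,0,0],"grip":0.04},{"travel":[-0.02,0.03,0.13],"angular":[0,0,0],"grip":0.04},{"travel":[-0.04,0.06,0.16],"angular":[0,0,0],"grip":0.04},{"travel":[-0.06,0.09,0.19],"angular":[0,0,0],"grip":0.04}]'; python3 -m inch '[{"travel":[-0.02,0.04,0],"angular":[0,0,0],"grip":0.04},{"travel":[-0.03,0.08,0],"angular":[0,0,0],"grip":0.04},{"travel":[-0.04,0.12,0],"angular":[0,0,0],"grip":0.04},{"travel":[-0.04,0.16,0],"angular":[0,0,0],"grip":0.04},{"travel":[-0.04,0.2,0],"angular":[0,0,0],"grip":0.04},{"travel":[-0.04,0.24,0],"angular":[0,0,0],"grip":0.04},{"travel":[-0.04,0.24,0],"angular":[0,0,0],"grip":0.04},{"travel":[-0.04,0.24,0],"angular":[0,0,0],"grip":0.04}]'; python3 - <<'E'
from h import *
t=shot('top','t11.png');s=shot('scene','s11.png')
T0=cv2.imread('pics/top0.png');S0=cv2.imread('pics/scene0.png')
print('clamp diff vs start',cv2.absdiff(T0,t['image'][:,:,::-1].copy())[155:245,290:350].mean(),cv2.absdiff(S0,s['image'][:,:,::-1].copy())[205:275,265:345].mean())
# bar position profiles vs start
def prof(im,c,p,x):
    return [int(cv2.getRectSubPix(im,(1,1),tuple(map(float,proj(c,p+np.r_[d*x,0])))).mean()) for d in np.arange(-.02,.021,.004)]
x=np.array([.9914,-.1305]);b=np.array([.4723,-.0259,.072])
for c,I0 in((t,T0),(s,S0)):
    print('clamp0',prof(I0,c,b,x));print('now   ',prof(c['image'][:,:,::-1].copy(),c,b,x))
x=np.array([.963,-.269]);h=np.array([.5832,-.2898]);b=np.r_[h-.19*x,.072]
for c in(t,s):print('plain',prof(c['image'][:,:,::-1].copy(),c,b,x))
print(items(t))
E
```

```text
clock: 43.85
tcp_pos: [0.4213, 0.0502, 0.2447]
eef_rot: [[0.132, 0.991, 0.0], [0.991, -0.132, -0.0], [-0.0, 0.0, -1.0]]
ft_force: [-0.1, 0.4, 0.3]
finger_gap: 0.0402
grasp_force: 0.0
clock: 44.52
tcp_pos: [0.381, 0.2915, 0.2428]
eef_rot: [[0.126, 0.992, -0.001], [0.992, -0.126, -0.001], [-0.001, -0.001, -1.0]]
ft_force: [0.0, -0.7, -0.6]
finger_gap: 0.0404
grasp_force: 0.0
clamp diff vs start 8.318518518518518 2.969404761904762
clamp0 [198, 179, 165, 158, 114, 156, 146, 173, 196, 196, 195]
now    [205, 187, 171, 154, 128, 163, 149, 182, 203, 204, 202]
clamp0 [158, 149, 157, 161, 129, 133, 134, 161, 174, 174, 162]
now    [158, 148, 154, 146, 124, 134, 141, 167, 174, 174, 161]
plain [203, 174, 169, 163, 120, 157, 145, 185, 205, 204, 204]
plain [175, 171, 153, 142, 123, 136, 114, 123, 173, 174, 176]
[([0.1338, 0.1318], np.float64(0.095), np.float64(0.0572), 0.48, np.float64(35.4), (276, 377)), ([0.0734, -0.1145], np.float64(0.0732), np.float64(0.1566), 0.42, np.float64(1.6), (376, 389))]
```

```bash
python3 - <<'E'
from h import *
for a,b in(('top0','t11'),('scene0','s11')):
    A,B=[cv2.imread(f'pics/{n}.png',0).astype(np.float32) for n in(a,b)]
    r=(slice(222,245),slice(292,350)) if 'top' in a else (slice(225,262),slice(264,290))
    print(cv2.phaseCorrelate(A[r].copy(),B[r].copy()))
print(ctrl.close_job())
E
```

```text
((-0.14971430243056716, 0.26797546169687614), 0.9968012968699137)
((0.4357196785588595, 0.28609010171505744), 1.0165274955608226)
the job is handed in; nothing more can be done
None
```

The job is handed in: the tightened lid stayed by itself at about 45° for over two seconds, both tins and both pots stand upright in their caddies, and the camera check showed both lids shut; I did not re-measure the bystanders.

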